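# Clear the broken soap bar from the revolving drying rack

### The job

One of the three soap bars drying on the lower tier of the revolving rack has a corner broken off. Turn the rack until you can reach in under the upper tier, lift the broken bar out, and push it through the sprung flap of the waste bin so that it drops inside and the flap swings shut behind it. Leave the two sound bars and everything on the upper tier standing on the rack, and do not disturb the other things on the bench.

Things in the scene. Friction and masses are not known exactly. Their poses are not given: they have to be found in the camera images.
- broken_bar: the spoiled soap bar: pink, 80 (own x) x 54 (y) x 36 mm high, about 0.09 to 0.18 kg, lying flat on the lower tier, long axis about radial. One corner is gone, full height: the part x > 12, y > 0 mm is missing, so both long sides are whole only from x = -40 to 12. Origin: middle of the underside of the full outline; x points to the broken end (outward from the rack's axis), z up
- bar_a: a sound soap bar, pink, 80 (own x, about radial) x 54 x 36 mm, about 150 g, on the lower tier. Origin: middle of its underside, z up
- bar_b: the other sound soap bar, the same size and looks, on the lower tier. Origin: middle of its underside, z up
- rack_hub (a point): point on the rack's axis, level with the lower tier's floor. Lower tier: round tray of 155 mm radius, lip 14 mm high, 4 mm thick round its edge. Upper tier: disc of 112 mm radius, its underside 150 mm above the lower floor, 18 mm high with its lip. The bars lie about 97 mm (centres) from the axis, so the upper tier hangs over their inner half and more and they must be reached aslant from outside
- rack_base: round foot (190 mm) of the revolving rack, fixed on the bench; origin: centre of its underside, on the rack's axis; lower tier's floor 36 mm above it. The rack is a white metal two-tier turntable, 214 mm high over all, that spins freely. Three upright steel posts join the tiers; no column in the middle. One bar lies midway (within 0.3 rad) between each two posts
- rack (a joint): turn of the rack, rad, counter-clockwise from above is positive, no limits; both tiers and the posts turn together with all that stands on them. It turns at well under 1 N at the rim and coasts on for one to three seconds after a push
- post0 (a point): point on the axis of a post, 50 mm above the lower tier's floor. Post: upright round steel rod, 10 mm in diameter, standing 170 mm up from the lower floor past the rim of the upper tier, 117 mm from the rack's axis, just outside the upper tier. It can be pinched or pushed sideways to turn the rack
- post1 (a point): the same point on the second post, 120 degrees counter-clockwise of post0
- post2 (a point): the same point on the third post, 240 degrees counter-clockwise of post0
- bin: grey waste bin, 240 deep (own x) x 220 wide (y) mm, fixed; origin: centre of its underside; own -x is its front, towards the robot. Front wall 150 mm high; from its top edge (x = -120) the lid slopes up and back at 40 degrees from level to x = 30, z = 276, then runs level to the back. In the slope: a window 188 wide x 154 mm (along the slope), shut by the flap. Empty inside, floor 4 mm thick
- flap (a joint): angle of the bin's flap, rad: 0 shut (in the plane of the sloping lid), growing as it is pushed inward, stop at 1.25 (0.87 hangs straight down). A spring shuts it: about 0.2 N m to start opening, 0.4 N m at 0.8 rad, so a bar merely laid on it does not go in
- flap_mid (a point): centre of the outer face of the flap (moves with it). Flap: black plate 184 wide x 150 (along the slope) x 4 mm, hinged along its upper edge, steel push strip near its lower edge. Shut, its face is tilted 40 degrees from level and looks up and to the bin's -x: the straight way in points to the bin's own +x and down, 40 degrees from vertical
- star_mould: blue open star-shaped mould, 80 mm across, 24 mm high, standing on the upper tier. Origin: middle of its underside
- pot: small amber jar with a white lid, 52 mm in diameter, 62 mm high, standing on the upper tier. Origin: middle of its underside
- mix_jar: round glass jar of red mix, 106 mm in diameter, 100 mm high, standing in a white tray on the bench. Origin: middle of its underside
- oil_bottle: amber bottle with a white cap, 60 mm in diameter, 170 mm high, on the bench. Origin: middle of its underside
- beaker: empty glass beaker, 72 mm wide at the rim, 95 mm high, on the bench. Origin: middle of its underside
- goggles: safety goggles, 155 mm wide, 56 mm high, on the bench. Origin: underside, at the lens
- star_mould2: blue open star-shaped mould, 84 mm across, 24 mm high, on the bench. Origin: middle of its underside

How it is judged:
By the outcome, as a careful person would: the job done as asked, in the order asked, and still so for the second after the job is handed in, with the robot touching nothing.
It also fails if it takes over 72 s, if anything falls off the work surface, if the arm or the gripper's body presses on something with over 40 N, if the wrist force passes 120 N, or if a joint passes its speed limit or range.

### The arm

A 6-joint arm with a two-finger parallel gripper is mounted at the origin on the work surface. World frame = base frame: x ahead of the robot, y to its left, z up, the work surface at z = 0. Lengths are in m, angles in rad, forces in N, time in s.
With the tool pointing down it reaches from about 0.25 to 0.775 m from the base axis. Payload 4 kg.
Tool frame: the origin (TCP) lies on the centre line of the jaws, within the pads' length; the fingertips stand 17 mm ahead of it and the grasp point (between the pads) lies 2 mm behind it; z points along the fingers, y is the line along which they close (so a half turn about z gives the same grasp; the last joint's range is limited). The gripper opens to 94 mm and grips with 3 to 60 N. Pads are 16 mm wide; open, the fingers measure 119 mm over their backs; the gripper's body (75 mm by 177 mm) begins 78 mm behind the grasp point.
Start: joints at [1.03, 0.087, 1.371, -0, 1.684, -0.103], TCP at [0.233, 0.498, 0.223] pointing down, gripper open.
Joint ranges: [-3.1, 3.1], [-0.76, 2.03], [0.27, 2.55], [-1.08, 4.22], [0.17, 2.65], [-2.57, 2.57]. Speed limits (rad/s): [2.79, 2.79, 3.14, 3.14, 3.14, 3.14].

### API

Orientations are given as [roll, pitch, yaw] about the fixed x, y, z axes, in that order (R = Rz(yaw) Ry(pitch) Rx(roll)).
In Python, from bench import robot gives the robot as it stands.
- The arm moves only by the tool servo_tool, never from a script. Its argument "plan" is a list of rows, each a list of 7 numbers: the shift along the tool's x, y, z normalised to -1 to 1, where 1 is 0.1 m, then the turn, a rotation vector about the tool's x, y, z normalised to -1 to 1, where 1 is pi/2 rad, then the finger opening in mm, from 0 to 94. In form: [[x, y, z, ax, ay, az, gripper], ...]. A call has 1 to 12 rows; each row is the pose to reach, as a shift and turn from the pose commanded when the call began, along the tool's axes at that moment; what a row does not reach only later rows make up. A row lasts 1/12 s, in which the tool goes at most 41.7 mm and 7.16 degrees, less where a joint would pass 70% of its speed; a pose out of reach is approached as far as the arm can. A call with a number of a shift or a turn outside -1 to 1 is refused whole. A call with a gripper value outside its range is refused whole. The fingers move at their own pace and stop on an object; the grip force is fixed at half the most. Time passes only in rows, so rows that repeat a pose let the fingers close. It gives the time, the measured TCP pose, the force, the opening and the grip force at its end, in the units of the state.
- robot.get_obs(): the state, without advancing time (a new reading comes with each control period).
- robot.snapshot(name): name is "scene" or "top"; returns the picture (400x640x3 uint8, red, green, blue); there is no depth.
- robot.camera_params(name): a dict with "camera_matrix" (3x3 intrinsics, pixels), "rvec" (rotation vector, rad) and "tvec" (3), from world to camera coordinates, as OpenCV has them. Camera axes: x right, y down, z forward; pixel columns grow to the right and rows downward; lengths in m; the calibration is good to about 2 mm. A picture is of the moment at which its call begins. camera_params takes no time and is no camera call.
- robot.close_job(): hands the job in; it is judged then, once.
Trained networks look in the newest picture that a camera, given by its name, has taken for a name from the list of things; names that differ only in an ending like _2 or _b are one class to them, and where a whole thing is asked for, a point or a joint stands for the part that bears it (a point fixed in the world has none). Each returns a list of dicts, best first, with "conf" (0 to 1); they miss things now and then, are a little off and sometimes report something else, mostly with a low value. They report only what shows in the picture. A call takes as long as a camera call.
- robot.find_in(thing, camera): "extent" ([centre column, centre row, width, height] in pixels, round what is visible of it).
The state is a dict: "time": time; "joint_positions": joint angles; "qvel": joint speeds; "joint_torque": joint torques, N m; "tool_pos": TCP position; "ee_rot": TCP orientation; "wrist_force": force on the tool from outside, world axes, zero at the start; "wrist_torque": the same for the moment, N m; "width": finger opening in m; "finger_force": force on a finger pad.
Only numpy, scipy, OpenCV 4.12 (cv2) and the standard library are available. Lean on these libraries where they do the work, as an engineer would, in place of code of your own. Each camera call takes 0.05 s, during which the arm holds its last target. There are 200 camera calls.

## Working session

There is one attempt and no reset: what is moved stays moved. The work goes in short steps, Python scripts to look and compute and a tool call to move; the robot and the scene stay as the last step left them, time stands still between calls to the robot, and variables do not carry over. Pictures are saved under pics/ and viewed, at most 10 in all, crops included, and the job is handed in when it is done.

Besides the shell and the picture viewer there is one more tool, called after "Emit:" as name(argument=value, ...) on one line, values as JSON. servo_tool: Moves the arm, as the interface text tells. Scaled input: -1 to 1 covers 0.1 m each way for a shift and pi/2 rad each way for a turn. Its arguments: {"type":"object","properties":{"plan":{"type":"array","items":{"type":"array","items":{"type":"number"}}}},"required":["plan"]}

```bash
mkdir -p pics
cat > h.py <<'E'
import numpy as np, cv2
from bench import robot
from scipy.spatial.transform import Rotation as R
def cam(n):
    p=robot.camera_params(n); K=np.array(p["camera_matrix"],float); r=np.array(p["rvec"],float).ravel(); t=np.array(p["tvec"],float).ravel()
    return K,r,t
def proj(P,n):
    K,r,t=cam(n); return cv2.projectPoints(np.array(P,float).reshape(-1,1,3),r,t,K,None)[0].reshape(-1,2)
def ray(uv,n,z):
    K,r,t=cam(n); M=cv2.Rodrigues(r)[0]; c=-M.T@t
    d=(M.T@np.linalg.inv(K)@np.c_[np.array(uv,float).reshape(-1,2),np.ones(np.array(uv).size//2)].T).T
    return c+d*((z-c[2])/d[:,2])[:,None]
def save(n,f):
    im=robot.snapshot(n); cv2.imwrite(f"pics/{f}.png",im[:,:,::-1]); return im
E
python3 - <<'E'
from h import *
o=robot.get_obs(); print({k:np.round(v,3) for k,v in o.items()})
a=save("scene","s0");b=save("top","t0")
for n in("scene","top"):
    K,r,t=cam(n);M=cv2.Rodrigues(r)[0];print(n,-M.T@t,M[2],K[0,0])
    for th in("rack_base","bin","broken_bar","post0","flap","mix_jar","oil_bottle","beaker","goggles","star_mould"):
        print(th,[(np.round(d["extent"]).tolist(),round(d["conf"],2)) for d in robot.find_in(th,n)][:4])
E
```

```text
{'time': np.float64(0.0), 'joint_positions': array([ 1.03 ,  0.088,  1.372, -0.   ,  1.684, -0.103]), 'qvel': array([-0.   ,  0.001, -0.002, -0.001,  0.001, -0.   ]), 'joint_torque': array([-0.0000e+00, -3.4018e+01, -3.0243e+01,  7.2000e-02,  3.3000e-02,
       -0.0000e+00]), 'tool_pos': array([0.233, 0.498, 0.221]), 'ee_rot': array([-3.139, -0.   ,  2.704]), 'wrist_force': array([ 0.423, -0.317,  0.131]), 'wrist_torque': array([ 0.055, -0.006, -0.005]), 'finger_force': np.float64(0.0), 'width': np.float64(0.094)}
scene [0.82416742 0.36530125 1.44026054] [-0.20832354 -0.25050329 -0.94543609] 448.52423610875337
rack_base [([362.0, 286.0, 99.0, 101.0], 0.58), ([388.0, 275.0, 27.0, 29.0], 0.22)]
bin [([240.0, 148.0, 111.0, 104.0], 0.71)]
broken_bar [([377.0, 323.0, 10.0, 8.0], 0.57), ([423.0, 357.0, 37.0, 33.0], 0.54)]
post0 [([361.0, 287.0, 100.0, 102.0], 0.88)]
flap []
mix_jar [([423.0, 357.0, 41.0, 34.0], 0.7)]
oil_bottle [([215.0, 84.0, 19.0, 24.0], 0.67), ([343.0, 280.0, 18.0, 21.0], 0.24), ([362.0, 288.0, 99.0, 103.0], 0.18)]
beaker [([230.0, 87.0, 23.0, 23.0], 0.91), ([267.0, 248
[... 258 characters left out ...]
-04 -9.96951179e-01] 403.654503911817
rack_base [([257.0, 190.0, 82.0, 74.0], 0.61), ([276.0, 164.0, 3.0, 9.0], 0.17)]
bin [([414.0, 180.0, 79.0, 74.0], 0.96)]
broken_bar [([254.0, 190.0, 78.0, 82.0], 0.54)]
post0 [([256.0, 190.0, 78.0, 78.0], 0.91), ([329.0, 165.0, 40.0, 10.0], 0.47)]
flap [([413.0, 192.0, 57.0, 41.0], 0.95), ([260.0, 191.0, 79.0, 76.0], 0.46)]
mix_jar [([187.0, 192.0, 29.0, 25.0], 0.74)]
oil_bottle [([473.0, 198.0, 22.0, 16.0], 0.83), ([328.0, 165.0, 37.0, 8.0], 0.58)]
beaker [([461.0, 211.0, 26.0, 17.0], 0.82)]
goggles [([329.0, 167.0, 39.0, 9.0], 0.54), ([412.0, 192.0, 58.0, 41.0], 0.41)]
star_mould [([345.0, 242.0, 14.0, 18.0], 0.69), ([241.0, 199.0, 21.0, 22.0], 0.59)]
```

View pics/s0.png

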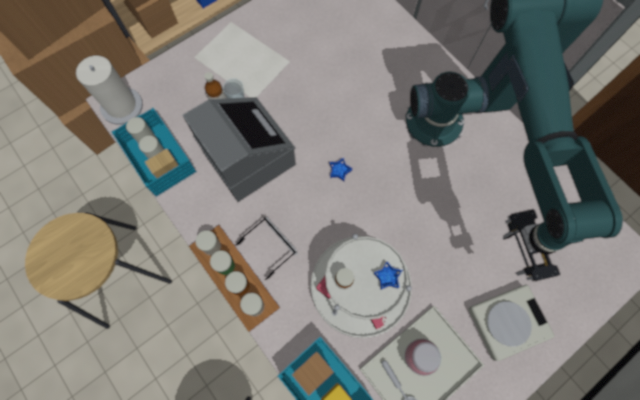

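View pics/t0.png

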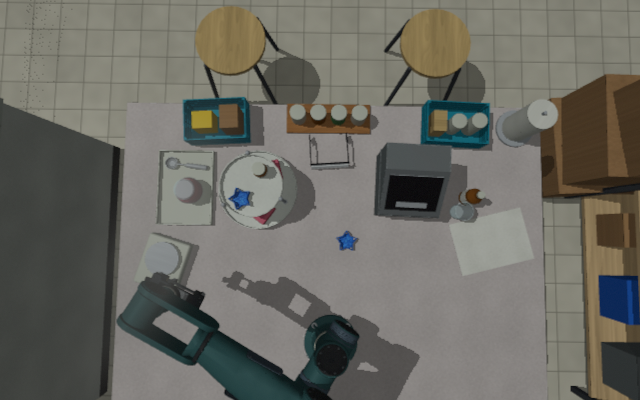

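The scene view shows the rack at about (360,287), the bin at (240,148) and pink slivers at (322,288) and (377,322). The top view shows the rack at (258,190), the bin at (413,180), and pink at (266,217) and (278,165). I'll zoom in on the rack next.

```bash
cat >> h.py <<'E'
def pink(im,box):
    x0,y0,x1,y1=box; s=im[y0:y1,x0:x1].astype(int); m=((s[...,0]-s[...,1]>35)&(s[...,0]-s[...,2]>15)).astype(np.uint8)
    n,l,st,c=cv2.connectedComponentsWithStats(m)
    return [(np.round(c[i]+[x0,y0],1).tolist(),int(st[i,4])) for i in range(1,n) if st[i,4]>3]
def circ(c,z,r,n=60):
    a=np.linspace(0,2*np.pi,n); return np.c_[c[0]+r*np.cos(a),c[1]+r*np.sin(a),np.full(n,z)]
def fitrack(ims):
    # maximise brightness inside tray lip circle minus outside ring, + upper tier likewise
    from scipy.optimize import minimize
    g={n:cv2.GaussianBlur(cv2.cvtColor(i,cv2.COLOR_RGB2GRAY).astype(np.float32),(0,0),1) for n,i in ims.items()}
    s={n:i.astype(np.float32).max(2)-i.min(2) for n,i in ims.items()}
    return g
E
python3 - <<'E'
from h import *
a=cv2.imread("pics/s0.png");b=cv2.imread("pics/t0.png")
c=ray([[258,190]],"top",0.04)[0]; print("rack ~",c, ray([[361,287]],"scene",0.04))
out=[]
for im,n,box in((a,"scene",(295,225,425,345)),(b,"top",(205,140,315,240))):
    x0,y0,x1,y1=box; f=5 if n=="scene" else 6
    print(n,pink(im[:,:,::-1],box))
    out.append(cv2.resize(im[y0:y1,x0:x1],None,fx=3.6,fy=3.6,interpolation=cv2.INTER_CUBIC))
h=max(o.shape[0] for o in out); out=[cv2.copyMakeBorder(o,0,h-o.shape[0],0,0,cv2.BORDER_CONSTANT) for o in out]
o=np.hstack(out)[:, :]; print(o.shape); o=o if o.shape[1]<=800 else cv2.resize(o,(800,int(o.shape[0]*800/o.shape[1])))
cv2.imwrite("pics/crop0.png",o)
# bin: lid corners
print(ray([[413,192]],"top",0.21))
E
```

```text
rack ~ [0.58848952 0.29242413 0.04      ] [[0.59445416 0.29962185 0.04      ]]
scene [([322.7, 288.1], 120), ([377.7, 322.4], 91)]
top [([276.6, 163.4], 34), ([263.9, 216.8], 107)]
(432, 864, 3)
[[ 0.57459489 -0.28163394  0.21      ]]
```

View pics/crop0.png

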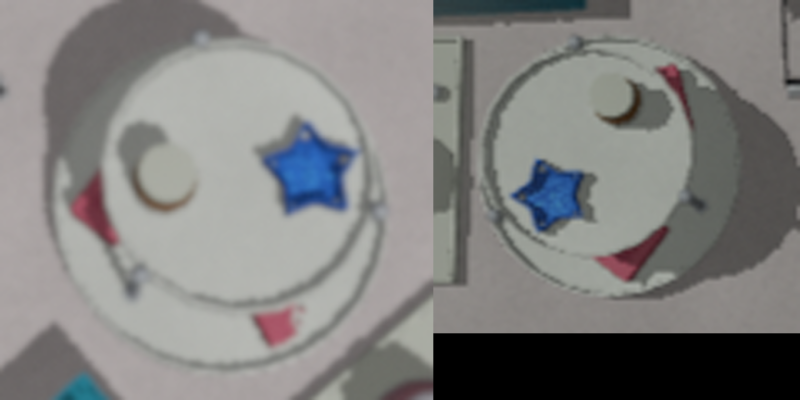

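```bash
cat >> h.py <<'E'
from scipy.optimize import least_squares
def fitposts(s,t,a0,c0):
    # s,t: pixel lists of posts tops in each camera; assignment by nearest
    def res(q):
        P=np.array([[q[0]+.117*np.cos(q[2]+k*2*np.pi/3),q[1]+.117*np.sin(q[2]+k*2*np.pi/3),.206] for k in range(3)])
        e=[]
        for n,d in(("scene",s),("top",t)):
            if len(d)==0: continue
            u=proj(P,n)
            for x in d:
                j=np.argmin(np.linalg.norm(u-x,axis=1)); e+=list(u[j]-x)
        return np.array(e)
    best=min((least_squares(res,[*c0,a]) for a in np.arange(a0-1.05,a0+1.05,.3)),key=lambda r:r.cost)
    return best.x,np.abs(best.fun).max()
def rectpts(c,a,r,l=.08,w=.054,z=.072,broken=0,da=0):
    x=np.array([[-40,-27],[40,-27],[40,27],[-40,27]])/1e3
    if broken: x=np.array([[-40,-27],[40,-27],[40,0],[12,0],[12,27],[-40,27]])/1e3
    m=np.array([[np.cos(a+da),-np.sin(a+da)],[np.sin(a+da),np.cos(a+da)]])
    p=(m@x.T).T+np.array([c[0]+r*np.cos(a),c[1]+r*np.sin(a)])
    return np.c_[p,np.full(len(p),z)]
E
python3 - <<'E'
from h import *
q,e=fitposts([(337,306),(408.4,287.4),(355.9,236.4)],[(247.5,152.6),(222.9,204.5),(281.4,199.1)],0,(.59,.295))
print(q,e)
f=5
out=[]
for nm,n,(x0,y0,x1,y1) in(("s0","scene",(300,225,425,345)),("t0","top",(210,140,310,236))):
    im=cv2.imread(f"pics/{nm}.png")[y0:y1,x0:x1]; f=400/im.shape[1]; im=cv2.resize(im,None,fx=f,fy=f,interpolation=cv2.INTER_CUBIC)
    def d(P,col):
        u=((proj(P,n)+.5-[x0,y0])*f).astype(np.int32); cv2.polylines(im,[u],True,col,1,cv2.LINE_AA)
    d(circ(q,.036+.014,.155),(0,255,0)); d(circ(q,.204,.112),(255,255,0))
    for k in range(3):
        a=q[2]+np.pi/3+k*2*np.pi/3
        d(rectpts(q,a,.097),(0,0,0)); d(rectpts(q,a,.097,z=.036),(90,90,90))
        p=[q[0]+.117*np.cos(a-np.pi/3),q[1]+.117*np.sin(a-np.pi/3)]
        d([[*p,.036],[*p,.206]],(0,0,255))
    out.append(im)
h=max(o.shape[0] for o in out); out=[cv2.copyMakeBorder(o,0,h-o.shape[0],0,0,cv2.BORDER_CONSTANT) for o in out]
cv2.imwrite("pics/ov0.png",np.hstack(out))
E
```

```text
[0.58965795 0.29354714 0.10994629] 1.2881015380136773
```

View pics/ov0.png

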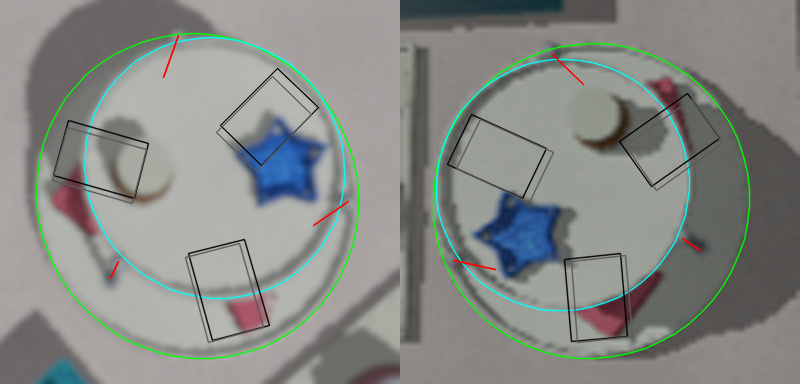

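Run:
```python
from h import *
c=np.array([.5897,.2935])
for n,L in(("scene",[(322.7,288.1),(377.7,322.4)]),("top",[(276.6,163.4),(263.9,216.8)])):
  for u in L:
    p=ray([u],n,.07)[0][:2]-c; print(n,u,np.hypot(*p).round(3),np.arctan2(p[1],p[0]).round(2))
for n,L in(("scene",[(337,306),(408.4,287.4),(355.9,236.4)]),("top",[(247.5,152.6),(222.9,204.5),(281.4,199.1)])):
  for u in L:
   for z in(.206,.05):
    p=ray([u],n,z)[0][:2]-c; print("post",n,u,z,np.hypot(*p).round(3),np.arctan2(p[1],p[0]).round(2))
out=[]
for nm,n,(x0,y0,x1,y1) in(("s0","scene",(300,265,400,345)),("t0","top",(230,150,310,236))):
    im=cv2.imread(f"pics/{nm}.png")[y0:y1,x0:x1]; f=400/im.shape[1]; im=cv2.resize(im,None,fx=f,fy=f,interpolation=cv2.INTER_CUBIC)
    im=np.clip((im/255.)**.6*255,0,255).astype(np.uint8); out.append(im)
h=max(o.shape[0] for o in out); out=[cv2.copyMakeBorder(o,0,h-o.shape[0],0,0,cv2.BORDER_CONSTANT) for o in out]
cv2.imwrite("pics/z0.png",np.hstack(out))
```

```text
scene (322.7, 288.1) 0.12 -0.54
scene (377.7, 322.4) 0.123 1.27
top (276.6, 163.4) 0.126 -0.64
top (263.9, 216.8) 0.112 -2.86
post scene (337, 306) 0.206 0.116 0.11
post scene (337, 306) 0.05 0.1 0.06
post scene (408.4, 287.4) 0.206 0.117 2.21
post scene (408.4, 287.4) 0.05 0.145 2.41
post scene (355.9, 236.4) 0.206 0.114 -2.0
post scene (355.9, 236.4) 0.05 0.151 -2.15
post top (247.5, 152.6) 0.206 0.118 0.11
post top (247.5, 152.6) 0.05 0.152 0.29
post top (222.9, 204.5) 0.206 0.116 2.2
post top (222.9, 204.5) 0.05 0.146 2.0
post top (281.4, 199.1) 0.206 0.121 -1.97
post top (281.4, 199.1) 0.05 0.102 -1.94
```

View pics/z0.png

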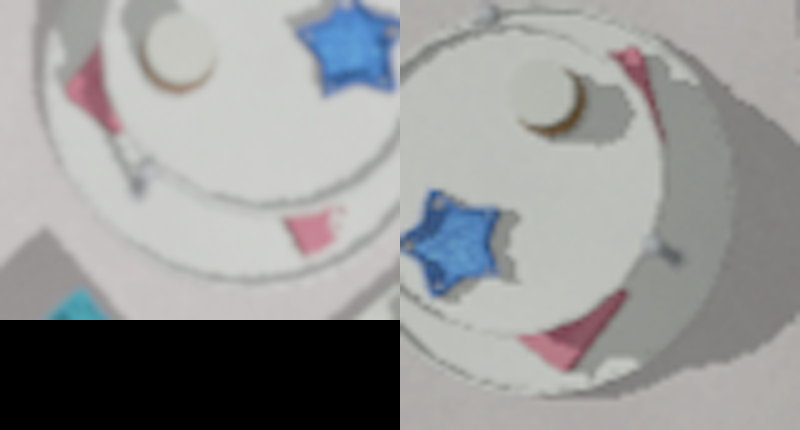

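The posts fit well in both cameras, at angles 0.11, 2.20 and -1.98 about an axis near (0.59, 0.294). The broken bar is the one at scene (377,322): its outer end is only half as wide, and its angle is about 1.35. I'll cage post1 from above and swing the rack counter-clockwise by about 2.05 rad.

```bash
cat >> h.py <<'E'
import json,os
from scipy.spatial.transform import Slerp
C=np.array([.5897,.2935])
def down(x,y,z,yaw): return np.array([x,y,z]),R.from_euler("z",yaw)*R.from_euler("x",np.pi)
def tilt(x,y,z,al,th):
    zz=np.array([np.cos(al)*np.sin(th),np.sin(al)*np.sin(th),-np.cos(th)]); yy=np.array([-np.sin(al),np.cos(al),0])
    return np.array([x,y,z]),R.from_matrix(np.c_[np.cross(yy,zz),yy,zz])
def load():
    if not os.path.exists("cmd.json"): return down(.233,.498,.223,2.704)
    d=json.load(open("cmd.json")); return np.array(d[0]),R.from_quat(d[1])
def store(T): json.dump([list(T[0]),list(T[1].as_quat())],open("cmd.json","w"))
def lin(A,B,n):
    s=np.arange(1,n+1)/n; s=s*s*(3-2*s); sl=Slerp([0,1],R.concatenate([A[1],B[1]]))
    return [(A[0]+(B[0]-A[0])*u,sl(u)) for u in s]
def emit(poses,grips,per=12):
    # print calls of rows; update stored command
    T=load(); i=0
    while i<len(poses):
        rows=[];j=i
        while j<len(poses) and len(rows)<per:
            d=T[1].inv().apply(poses[j][0]-T[0])/.1; w=(T[1].inv()*poses[j][1]).as_rotvec()/(np.pi/2)
            if max(abs(d).max(),abs(w).max())>1: break
            rows.append([round(float(v),3)+0. for v in (*d,*w)]+[grips[j]]); j+=1
        assert rows
        print(json.dumps(rows).replace(" ","").replace("-0.0,","0,").replace("0.0,","0,")if 0 else json.dumps(rows).replace(" ",""))
        r=rows[-1]; T=(T[0]+T[1].apply(np.array(r[:3])*.1),T[1]*R.from_rotvec(np.array(r[3:6])*np.pi/2)); i=j
    store(T)
E
python3 - <<'E'
from h import *
psi=2.20; r=.124
p=C+r*np.array([np.cos(psi),np.sin(psi)])
A=load(); B=down(.36,.45,.31,psi); D=down(*p,.31,psi); E=down(*p,.18,psi)
s=lin(A,D,16)
for q in s: pass
s+=lin(D,E,8)
emit(s,[50]*len(s))
E
```

```text
[[-0.034,0.003,-0.01,0.0,0.0,0.004,50],[-0.129,0.011,-0.037,0.0,0.0,0.014,50],[-0.278,0.024,-0.08,0.0,0.0,0.03,50],[-0.471,0.04,-0.136,0.0,0.0,0.05,50],[-0.699,0.06,-0.202,0.0,0.0,0.074,50],[-0.953,0.082,-0.275,0.0,0.0,0.102,50]]
[[-0.265,0.066,-0.079,0.0,0.0,0.029,50],[-0.538,0.135,-0.16,0.0,0.0,0.058,50],[-0.812,0.203,-0.241,0.0,0.0,0.088,50]]
[[-0.253,0.102,-0.079,0.0,0.0,0.029,50],[-0.49,0.198,-0.152,0.0,0.0,0.056,50],[-0.702,0.284,-0.218,0.0,0.0,0.081,50],[-0.881,0.356,-0.274,0.0,0.0,0.101,50]]
[[-0.128,0.077,-0.043,0.0,0.0,0.016,50],[-0.21,0.127,-0.07,0.0,0.0,0.026,50],[-0.239,0.144,-0.08,0.0,0.0,0.03,50],[-0.239,0.144,-0.024,0.0,0.0,0.03,50],[-0.239,0.144,0.123,0.0,0.0,0.03,50],[-0.239,0.144,0.331,0.0,0.0,0.03,50],[-0.239,0.144,0.57,0.0,0.0,0.03,50],[-0.239,0.144,0.809,0.0,0.0,0.03,50]]
[[0.0,0.0,0.208,0.0,0.0,0.0,50],[0.0,0.0,0.355,0.0,0.0,0.0,50],[0.0,0.0,0.411,0.0,0.0,0.0,50]]
```

Emit:
servo_tool(plan=[[-0.034,0.003,-0.01,0.0,0.0,0.004,50],[-0.129,0.011,-0.037,0.0,0.0,0.014,50],[-0.278,0.024,-0.08,0.0,0.0,0.03,50],[-0.471,0.04,-0.136,0.0,0.0,0.05,50],[-0.699,0.06,-0.202,0.0,0.0,0.074,50],[-0.953,0.082,-0.275,0.0,0.0,0.102,50]])

```text
time: 1.6
tool_pos: [0.324, 0.4646, 0.2504]
ee_rot: [3.142, 0.0, 2.542]
wrist_force: [-0.4, 0.5, -0.1]
width: 0.0578
finger_force: 0.0
```

Emit:
servo_tool(plan=[[-0.265,0.066,-0.079,0.0,0.0,0.029,50],[-0.538,0.135,-0.16,0.0,0.0,0.058,50],[-0.812,0.203,-0.241,0.0,0.0,0.088,50]])

```text
time: 1.85
tool_pos: [0.4034, 0.4351, 0.2748]
ee_rot: [3.141, 0.0, 2.402]
wrist_force: [0.5, 0.7, 0.9]
width: 0.0502
finger_force: 0.0
```

Emit:
servo_tool(plan=[[-0.253,0.102,-0.079,0.0,0.0,0.029,50],[-0.49,0.198,-0.152,0.0,0.0,0.056,50],[-0.702,0.284,-0.218,0.0,0.0,0.081,50],[-0.881,0.356,-0.274,0.0,0.0,0.101,50]])

```text
time: 2.18
tool_pos: [0.4931, 0.4019, 0.3021]
ee_rot: [3.141, 0.001, 2.242]
wrist_force: [-0.2, 0.1, -0.0]
width: 0.0497
finger_force: 0.0
```

Emit:
servo_tool(plan=[[-0.128,0.077,-0.043,0.0,0.0,0.016,50],[-0.21,0.127,-0.07,0.0,0.0,0.026,50],[-0.239,0.144,-0.08,0.0,0.0,0.03,50],[-0.239,0.144,-0.08,0.0,0.0,0.03,50],[-0.239,0.144,-0.08,0.0,0.0,0.03,50]])

```text
time: 2.6
tool_pos: [0.5165, 0.3939, 0.3093]
ee_rot: [-3.141, -0.0, 2.2]
wrist_force: [0.0, -0.4, 0.1]
width: 0.05
finger_force: 0.0
```

Emit:
servo_tool(plan=[[0,0,0.2,0,0,0,50],[0,0,0.5,0,0,0,50],[0,0,0.75,0,0,0,50],[0,0,0.9,0,0,0,50],[0,0,1.0,0,0,0,50]])

```text
time: 3.02
tool_pos: [0.5147, 0.3938, 0.2064]
ee_rot: [-3.137, -0.001, 2.201]
wrist_force: [0.3, -0.1, 0.1]
width: 0.05
finger_force: 0.0
```

Emit:
servo_tool(plan=[[0,0,0.1,0,0,0,50],[0,0,0.2,0,0,0,50],[0,0,0.3,0,0,0,50],[0,0,0.3,0,0,0,50],[0,0,0.3,0,0,0,16],[0,0,0.3,0,0,0,16],[0,0,0.3,0,0,0,16],[0,0,0.3,0,0,0,16],[0,0,0.3,0,0,0,16]])

```text
time: 3.77
tool_pos: [0.5172, 0.394, 0.1803]
ee_rot: [3.14, 0.0, 2.2]
wrist_force: [0.4, -0.4, 0.8]
width: 0.0201
finger_force: 0.0
```

Run:
```python
from h import *
print({k:np.round(v,3) for k,v in robot.get_obs().items() if k in("tool_pos","wrist_force","width","joint_positions")})
store(down(.5167,.3937,.18,2.2))
n=42; s=np.arange(1,n+1)/n; s=s*s*(3-2*s); s=2.2+2.05*s
P=[down(*(C+.124*np.array([np.cos(a),np.sin(a)])),.18,a) for a in s]
emit(P,[16]*n)
```

```text
{'joint_positions': array([ 0.564,  0.321,  1.179,  0.   ,  1.641, -0.065]), 'tool_pos': array([0.517, 0.394, 0.18 ]), 'wrist_force': array([ 0.354, -0.413,  0.775]), 'width': np.float64(0.02)}
[[0.0,-0.004,0.0,0.0,0.0,-0.002,16],[0.0,-0.016,0.0,0.0,0.0,-0.009,16],[0.0,-0.037,0.0,0.0,0.0,-0.019,16],[-0.001,-0.064,0.0,0.0,0.0,-0.033,16],[-0.004,-0.099,0.0,0.0,0.0,-0.051,16],[-0.008,-0.14,0.0,0.0,0.0,-0.072,16],[-0.014,-0.187,0.0,0.0,0.0,-0.097,16],[-0.023,-0.239,0.0,0.0,0.0,-0.124,16],[-0.036,-0.297,0.0,0.0,0.0,-0.154,16],[-0.053,-0.358,0.0,0.0,0.0,-0.187,16],[-0.074,-0.423,0.0,0.0,0.0,-0.222,16],[-0.101,-0.49,0.0,0.0,0.0,-0.259,16]]
[[-0.002,-0.075,0.0,0.0,0.0,-0.039,16],[-0.009,-0.154,0.0,0.0,0.0,-0.079,16],[-0.022,-0.235,0.0,0.0,0.0,-0.121,16],[-0.041,-0.318,0.0,0.0,0.0,-0.165,16],[-0.066,-0.401,0.0,0.0,0.0,-0.209,16],[-0.098,-0.483,0.0,0.0,0.0,-0.255,16],[-0.136,-0.564,0.0,0.0,0.0,-0.301,16],[-0.18,-0.643,0.0,0.0,0.0,-0.347,16],[-0.229,-0.719,0.0,0.0,0.0,-0.394,16],[-0.285,-0.791,0.0,0.0,0.0,-0.44,16],[-0.345,-0.858,0.0,0.0,0.0,-0.486,16],[-0.409,-0.92,0.0,0.0,0.0,-0.532,16]]
[[-0.003,-0.088,0.0,0.0,0.0,-0.046,16],[-0.012,-0.174,0.0,0.0,0.0,-0.09,16],[-0.027,-0.258,0.0,0.0,0.0,-0.134,16],[-0.047,-0.337,0.0,0.0,0.0,-0.176,16],[-0.071,-0.413,0.0,0.0,0.0,-0.216,16],[-0.098,-0.483,0.0,0.0,0.0,-0.255,16],[-0.128,-0.549,0.0,0.0,0.0,-0.292,16],[-0.16,-0.609,0.0,0.0,0.0,-0.327,16],[-0.193,-0.664,0.0,0.0,0.0,-0.36,16],[-0.225,-0.712,0.0,0.0,0.0,-0.39,16],[-0.257,-0.755,0.0,0.0,0.0,-0.417,16],[-0.286,-0.792,0.0,0.0,0.0,-0.442,16]]
[[-0.001,-0.042,0.0,0.0,0.0,-0.021,16],[-0.002,-0.077,0.0,0.0,0.0,-0.039,16],[-0.004,-0.104,0.0,0.0,0.0,-0.053,16],[-0.006,-0.124,0.0,0.0,0.0,-0.063,16],[-0.007,-0.137,0.0,0.0,0.0,-0.07,16],[-0.008,-0.141,0.0,0.0,0.0,-0.072,16]]
```

Emit:
servo_tool(plan=[[0.0,-0.004,0.0,0.0,0.0,-0.002,16],[0.0,-0.016,0.0,0.0,0.0,-0.009,16],[0.0,-0.037,0.0,0.0,0.0,-0.019,16],[-0.001,-0.064,0.0,0.0,0.0,-0.033,16],[-0.004,-0.099,0.0,0.0,0.0,-0.051,16],[-0.008,-0.14,0.0,0.0,0.0,-0.072,16],[-0.014,-0.187,0.0,0.0,0.0,-0.097,16],[-0.023,-0.239,0.0,0.0,0.0,-0.124,16],[-0.036,-0.297,0.0,0.0,0.0,-0.154,16],[-0.053,-0.358,0.0,0.0,0.0,-0.187,16],[-0.074,-0.423,0.0,0.0,0.0,-0.222,16],[-0.101,-0.49,0.0,0.0,0.0,-0.259,16]])

```text
time: 4.77
tool_pos: [0.4827, 0.3565, 0.1795]
ee_rot: [3.141, -0.0, 2.61]
wrist_force: [0.4, 0.2, -0.2]
width: 0.0157
finger_force: 0.0
```

Run:
```python
from h import *
im=save("scene","s1")
c=im[225:345,295:425,::-1]; cv2.imwrite("pics/s1c.png",cv2.resize(c,None,fx=4,fy=4,interpolation=cv2.INTER_CUBIC))
```

```text
(no output)
```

View pics/s1c.png

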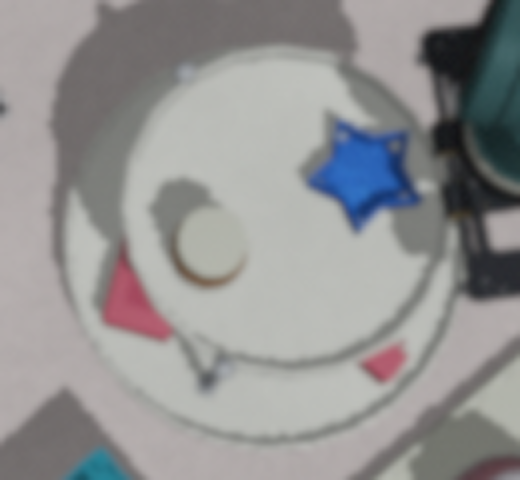

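The rack turns with the caged post. The narrow broken end now shows at crop (385,360) and a whole bar at (137,300), so I'll carry on.

Emit:
servo_tool(plan=[[-0.002,-0.075,0.0,0.0,0.0,-0.039,16],[-0.009,-0.154,0.0,0.0,0.0,-0.079,16],[-0.022,-0.235,0.0,0.0,0.0,-0.121,16],[-0.041,-0.318,0.0,0.0,0.0,-0.165,16],[-0.066,-0.401,0.0,0.0,0.0,-0.209,16],[-0.098,-0.483,0.0,0.0,0.0,-0.255,16],[-0.136,-0.564,0.0,0.0,0.0,-0.301,16],[-0.18,-0.643,0.0,0.0,0.0,-0.347,16],[-0.229,-0.719,0.0,0.0,0.0,-0.394,16],[-0.285,-0.791,0.0,0.0,0.0,-0.44,16],[-0.345,-0.858,0.0,0.0,0.0,-0.486,16],[-0.409,-0.92,0.0,0.0,0.0,-0.532,16]])

```text
time: 5.82
tool_pos: [0.4711, 0.2565, 0.1796]
ee_rot: [3.141, -0.0, -2.838]
wrist_force: [-0.1, 0.3, -0.2]
width: 0.0164
finger_force: 0.1
```

Emit:
servo_tool(plan=[[-0.003,-0.088,0.0,0.0,0.0,-0.046,16],[-0.012,-0.174,0.0,0.0,0.0,-0.09,16],[-0.027,-0.258,0.0,0.0,0.0,-0.134,16],[-0.047,-0.337,0.0,0.0,0.0,-0.176,16],[-0.071,-0.413,0.0,0.0,0.0,-0.216,16],[-0.098,-0.483,0.0,0.0,0.0,-0.255,16],[-0.128,-0.549,0.0,0.0,0.0,-0.292,16],[-0.16,-0.609,0.0,0.0,0.0,-0.327,16],[-0.193,-0.664,0.0,0.0,0.0,-0.36,16],[-0.225,-0.712,0.0,0.0,0.0,-0.39,16],[-0.257,-0.755,0.0,0.0,0.0,-0.417,16],[-0.286,-0.792,0.0,0.0,0.0,-0.442,16]])

```text
time: 6.82
tool_pos: [0.5224, 0.1894, 0.1795]
ee_rot: [3.142, 0.0, -2.145]
wrist_force: [0.2, 0.8, -0.4]
width: 0.0162
finger_force: 0.0
```

Emit:
servo_tool(plan=[[-0.001,-0.042,0.0,0.0,0.0,-0.021,16],[-0.002,-0.077,0.0,0.0,0.0,-0.039,16],[-0.004,-0.104,0.0,0.0,0.0,-0.053,16],[-0.006,-0.124,0.0,0.0,0.0,-0.063,16],[-0.007,-0.137,0.0,0.0,0.0,-0.07,16],[-0.008,-0.141,0.0,0.0,0.0,-0.072,16],[-0.008,-0.141,0.0,0.0,0.0,-0.072,10],[-0.008,-0.141,0.0,0.0,0.0,-0.072,8],[-0.008,-0.141,0.0,0.0,0.0,-0.072,8],[-0.008,-0.141,0.0,0.0,0.0,-0.072,8]])

```text
time: 7.65
tool_pos: [0.5343, 0.1827, 0.1795]
ee_rot: [3.141, -0.0, -2.034]
wrist_force: [-0.2, -1.3, -0.3]
width: 0.0088
finger_force: 29.8
```

Emit:
servo_tool(plan=[[0,0,0,0,0,0,8],[0,0,0,0,0,0,14],[0,0,0,0,0,0,30],[0,0,0,0,0,0,40],[0,0,-0.2,0,0,0,40],[0,0,-0.5,0,0,0,40],[0,0,-0.8,0,0,0,40],[0,0,-1.0,0,0,0,40]])

```text
time: 8.32
tool_pos: [0.535, 0.1828, 0.2826]
ee_rot: [-3.139, 0.002, -2.034]
wrist_force: [0.3, -0.8, -0.2]
width: 0.0401
finger_force: 0.0
```

Run:
```python
from h import *
T=load(); T=(T[0]-np.array([0,0,-.1]),T[1]); store(T); print(T[0])
print({k:np.round(v,3) for k,v in robot.get_obs().items() if k in("time","tool_pos","wrist_force","width","joint_positions")})
# pull to a spot out of the cameras' way: back towards the base
B=down(.36,.08,.30,4.25)
emit(lin(T,B,10),[75]*10)
```

```text
[0.53438379 0.1825288  0.28      ]
{'time': np.float64(8.317), 'joint_positions': array([ 0.229,  0.116,  1.222,  0.   ,  1.801, -2.45 ]), 'tool_pos': array([0.535, 0.183, 0.283]), 'wrist_force': array([ 0.317, -0.807, -0.175]), 'width': np.float64(0.04)}
[[0.047,0.031,-0.006,0.0,0.0,0.0,75],[0.176,0.115,-0.021,0.0,0.0,0.0,75],[0.366,0.238,-0.043,0.0,0.0,0.0,75],[0.597,0.388,-0.07,0.0,0.0,0.0,75],[0.848,0.552,-0.1,0.0,0.0,0.0,75]]
[[0.251,0.163,-0.03,0.0,0.0,0.0,75],[0.481,0.313,-0.057,0.0,0.0,0.0,75],[0.671,0.436,-0.079,0.0,0.0,0.0,75],[0.8,0.52,-0.094,0.0,0.0,0.0,75],[0.848,0.551,-0.1,0.0,0.0,0.0,75]]
```

Emit:
servo_tool(plan=[[0.047,0.031,-0.006,0.0,0.0,0.0,75],[0.176,0.115,-0.021,0.0,0.0,0.0,75],[0.366,0.238,-0.043,0.0,0.0,0.0,75],[0.597,0.388,-0.07,0.0,0.0,0.0,75],[0.848,0.552,-0.1,0.0,0.0,0.0,75]])

```text
time: 8.73
tool_pos: [0.4458, 0.1309, 0.2873]
ee_rot: [3.139, -0.002, -2.033]
wrist_force: [-0.3, -1.3, 0.6]
width: 0.0702
finger_force: 0.0
```

Emit:
servo_tool(plan=[[0.251,0.163,-0.03,0.0,0.0,0.0,75],[0.481,0.313,-0.057,0.0,0.0,0.0,75],[0.671,0.436,-0.079,0.0,0.0,0.0,75],[0.8,0.52,-0.094,0.0,0.0,0.0,75],[0.848,0.551,-0.1,0.0,0.0,0.0,75]])

```text
time: 9.15
tool_pos: [0.3569, 0.0913, 0.2989]
ee_rot: [-3.138, -0.006, -2.046]
wrist_force: [-0.2, -0.1, 0.3]
width: 0.0749
finger_force: 0.0
```

```bash
cat >> h.py <<'E'
def bars(view,a):
    f=4; out=[]
    return out
E
python3 - <<'E'
from h import *
a=save("scene","s2");b=save("top","t2")
out=[]
for im,n,(x0,y0,x1,y1) in((a,"scene",(325,240,425,340)),(b,"top",(215,150,315,250))):
    print(n,pink(im,(x0,y0,x1,y1)),[(np.round(ray([u],n,.07)[0][:2]-C,3)) for u,_ in pink(im,(x0,y0,x1,y1))])
    im=cv2.resize(im[y0:y1,x0:x1,::-1],None,fx=4,fy=4,interpolation=cv2.INTER_CUBIC)
    def d(P,col):
        u=((proj(P,n)+.5-[x0,y0])*4).astype(np.int32); cv2.polylines(im,[u],True,col,1,cv2.LINE_AA)
    p=C+.117*np.array([np.cos(4.25),np.sin(4.25)]); d([[*p,.036],[*p,.206]],(0,0,255))
    d(circ(C,.05,.155),(0,255,0)); d(circ(C,.186,.112),(255,255,0)); d(rectpts(C,3.43,.097,broken=1),(0,0,0))
    out.append(im)
cv2.imwrite("pics/v2.png",np.hstack(out))
E
```

```text
scene [([378.6, 320.4], 140)] [array([0.031, 0.115])]
top [([282.7, 171.8], 61), ([262.3, 218.1], 73)] [array([ 0.069, -0.1  ]), array([-0.112, -0.025])]
```

View pics/v2.png

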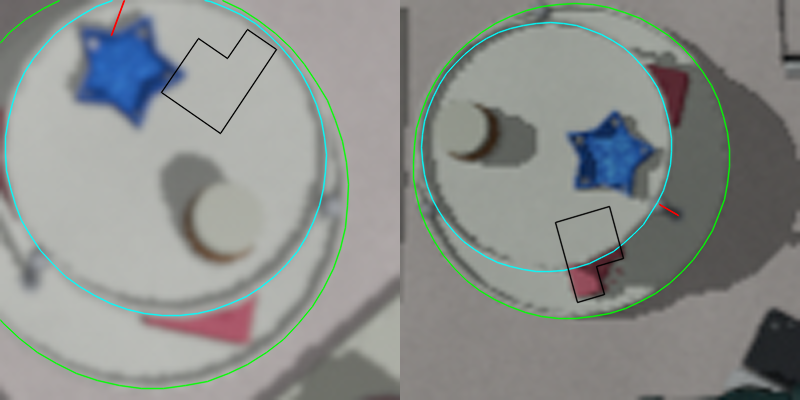

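Run:
```python
from h import *
o=robot.get_obs();print(o["time"],o["tool_pos"],o["ee_rot"],load()[0],o["joint_positions"])
store((np.array(o["tool_pos"]),R.from_euler("xyz",o["ee_rot"])))  # re-sync to measured
T=load(); u=np.array([np.cos(3.43),np.sin(3.43)])
B=tilt(*(C+.194*u),.134,.288,np.radians(55)); G=tilt(*(C+.088*u),.059,.288,np.radians(55))
M=(B[0]+[-.03,-.03,.10],B[1])
emit(lin(T,M,16)+lin(M,B,6),[78]*22)
print("in"); emit(lin(B,G,12),[78]*12)
```

```text
9.25 [0.35822207 0.09165906 0.29887646] [-3.13747819 -0.0055406  -2.04572027] [0.35999866 0.07996138 0.3       ] [ 0.10310894 -0.32034847  1.58671302 -0.00721956  1.87480185 -2.56573379]
[[-0.012,0.004,0.007,0.003,-0.006,0.005,78],[-0.048,0.017,0.028,0.01,-0.025,0.02,78],[-0.103,0.037,0.059,0.022,-0.053,0.044,78],[-0.174,0.062,0.1,0.038,-0.09,0.074,78],[-0.258,0.092,0.149,0.056,-0.134,0.11,78],[-0.352,0.126,0.203,0.077,-0.183,0.15,78],[-0.452,0.162,0.261,0.099,-0.235,0.193,78],[-0.556,0.199,0.32,0.121,-0.289,0.238,78],[-0.66,0.236,0.38,0.144,-0.343,0.282,78],[-0.76,0.272,0.438,0.166,-0.396,0.325,78],[-0.854,0.306,0.492,0.187,-0.445,0.365,78],[-0.938,0.336,0.541,0.205,-0.488,0.401,78]]
[[0.001,0.067,0.054,0.015,-0.037,0.031,78],[0.002,0.118,0.096,0.027,-0.066,0.054,78],[0.002,0.151,0.123,0.035,-0.084,0.069,78],[0.002,0.163,0.132,0.038,-0.091,0.074,78],[0.036,0.179,0.204,0.038,-0.091,0.074,78],[0.119,0.217,0.383,0.038,-0.091,0.074,78],[0.227,0.268,0.616,0.038,-0.091,0.074,78],[0.335,0.318,0.848,0.038,-0.091,0.074,78]]
[[0.112,0.038,0.163,0.0,0.0,0.0,78],[0.157,0.053,0.228,0.0,0.0,0.0,78]]
in
[[0.0,0.0,0.026,0.0,0.0,0.0,78],[0.001,0.0,0.096,0.0,0.0,0.0,78],[0.001,0.0,0.203,0.0,0.0,0.0,78],[0.002,0.0,0.337,0.0,0.0,0.0,78],[0.003,0.0,0.489,0.0,0.0,0.0,78],[0.004,0.0,0.649,0.0,0.0,0.0,78],[0.005,0.0,0.81,0.0,0.0,0.0,78],[0.006,0.0,0.962,0.0,0.0,0.0,78]]
[[0.0,0.0,0.134,0.0,0.0,0.0,78],[0.001,0.0,0.24,0.0,0.0,0.0,78],[0.001,0.0,0.311,0.0,0.0,0.0,78],[0.001,0.0,0.337,0.0,0.0,0.0,78]]
```

Emit:
servo_tool(plan=[[-0.012,0.004,0.007,0.003,-0.006,0.005,78],[-0.048,0.017,0.028,0.01,-0.025,0.02,78],[-0.103,0.037,0.059,0.022,-0.053,0.044,78],[-0.174,0.062,0.1,0.038,-0.09,0.074,78],[-0.258,0.092,0.149,0.056,-0.134,0.11,78],[-0.352,0.126,0.203,0.077,-0.183,0.15,78],[-0.452,0.162,0.261,0.099,-0.235,0.193,78],[-0.556,0.199,0.32,0.121,-0.289,0.238,78],[-0.66,0.236,0.38,0.144,-0.343,0.282,78],[-0.76,0.272,0.438,0.166,-0.396,0.325,78],[-0.854,0.306,0.492,0.187,-0.445,0.365,78],[-0.938,0.336,0.541,0.205,-0.488,0.401,78]])

```text
time: 10.25
tool_pos: [0.3942, 0.2063, 0.2432]
ee_rot: [-3.065, 0.799, -2.688]
wrist_force: [1.2, -1.1, -0.2]
width: 0.0781
finger_force: 0.0
```

Emit:
servo_tool(plan=[[0,0,0,0,0,0,78],[0,0,0,0,0,0,78]])

```text
time: 10.42
tool_pos: [0.392, 0.2073, 0.2423]
ee_rot: [-3.06, 0.791, -2.674]
wrist_force: [-0.7, -0.4, 0.1]
width: 0.078
finger_force: 0.0
```

Run:
```python
from h import *
o=robot.get_obs();print(o["time"],o["tool_pos"],o["ee_rot"],o["joint_positions"])
store((np.array(o["tool_pos"]),R.from_euler("xyz",o["ee_rot"])))  # re-sync to measured
T=load(); u=np.array([np.cos(3.43),np.sin(3.43)])
B=tilt(*(C+.194*u),.134,.288,np.radians(55))
print(B[0],B[1].as_euler("xyz"))
emit(lin(T,B,10),[78]*10)
```

```text
10.4167 [0.39202617 0.20728667 0.24225838] [-3.06000613  0.79108636 -2.6739719 ] [ 0.36461042 -0.75491619  2.13389937 -0.00993352  0.96829566 -1.63752817]
[0.40371257 0.23832141 0.134     ] [-3.14159265  0.95993109 -2.85359265]
[[0.017,0.008,0.026,0.001,-0.003,0.002,78],[0.062,0.031,0.095,0.004,-0.011,0.008,78],[0.129,0.065,0.197,0.008,-0.022,0.017,78],[0.211,0.106,0.322,0.013,-0.037,0.027,78],[0.299,0.15,0.457,0.018,-0.052,0.039,78],[0.388,0.194,0.592,0.023,-0.067,0.05,78],[0.469,0.235,0.716,0.028,-0.082,0.061,78],[0.536,0.269,0.818,0.032,-0.093,0.07,78],[0.581,0.291,0.888,0.035,-0.101,0.075,78],[0.598,0.3,0.913,0.036,-0.104,0.078,78]]
```

```bash
cat >> h.py <<'E'
D=np.array([[.088,1.372,1.684,.233,.498,.221],[.321,1.179,1.641,.517,.394,.18],[.116,1.222,1.801,.535,.183,.283],[-.3203,1.5867,1.8748,.3582,.0917,.2989],[-.7549,2.1339,.9683,.3920,.2073,.2423]])
def kin():
    A=[];b=[]
    for q2,q3,q5,x,y,z in D:
        s=q2+q3;f=s+q5; r=np.sqrt(x*x+y*y-.056**2)
        A+=[[1,0,np.sin(q2),np.sin(s),np.cos(s),np.sin(f)],[0,1,np.cos(q2),np.cos(s),-np.sin(s),np.cos(f)]]; b+=[r,z]
    return np.linalg.lstsq(np.array(A),np.array(b),rcond=None)
def ik(r,z,th,k):
    # th tilt from vertical, in-plane
    f=np.pi-th
    def res(q): 
        s=q[0]+q[1]; return [k[0]+k[2]*np.sin(q[0])+k[3]*np.sin(s)+k[4]*np.cos(s)+k[5]*np.sin(f)-r,k[1]+k[2]*np.cos(q[0])+k[3]*np.cos(s)-k[4]*np.sin(s)+k[5]*np.cos(f)-z]
    m=least_squares(res,[-.3,1.8]); q=m.x; return np.round([*q,f-q.sum(),m.cost**.5],3)
E
python3 - <<'E'
from h import *
s=kin(); k=s[0]; print(k,s[1],s[2])
u=np.array([np.cos(3.43),np.sin(3.43)])
for th in(40,45,50,55):
  for pull in(0,.03,.06,.1,.13):
    r=.088+pull*np.sin(np.radians(th)); p=C+r*u; print(th,pull,np.round(np.hypot(*p),3),ik(np.sqrt(p@p-.056**2),.059+pull*np.cos(np.radians(th)),np.radians(th),k))
E
```

```text
[-0.00186425  0.15185248  0.44962679  0.5017896   0.10069584  0.33373698] [6.94534562e-07] 6
40 0 0.572 [-0.158  2.113  0.489  0.   ]
40 0.03 0.553 [-0.244  2.128  0.559  0.   ]
40 0.06 0.534 [-0.328  2.138  0.633  0.   ]
40 0.1 0.509 [-0.436  2.143  0.736  0.   ]
40 0.13 0.491 [-0.512  2.141  0.815  0.   ]
45 0 0.572 [-0.178  2.176  0.359  0.   ]
45 0.03 0.551 [-0.273  2.198  0.431  0.   ]
45 0.06 0.531 [-0.367  2.215  0.508  0.   ]
45 0.1 0.503 [-0.492  2.229  0.619  0.   ]
45 0.13 0.482 [-0.582  2.233  0.705  0.   ]
50 0 0.572 [-0.187  2.236  0.22   0.   ]
50 0.03 0.55 [-0.29   2.265  0.294  0.   ]
50 0.06 0.527 [-0.396  2.29   0.376  0.   ]
50 0.1 0.497 [-0.539  2.313  0.495  0.   ]
50 0.13 0.475 [-0.644  2.323  0.59   0.   ]
55 0 0.572 [-0.182  2.291  0.073  0.   ]
55 0.03 0.548 [-0.293  2.328  0.147  0.   ]
55 0.06 0.524 [-0.41   2.36   0.231  0.   ]
55 0.1 0.492 [-0.573  2.394  0.36   0.   ]
55 0.13 0.468 [-0.697  2.412  0.467  0.   ]
```

Run:
```python
from h import *
T=load(); u=np.array([np.cos(3.43),np.sin(3.43)]); th=np.radians(47)
G=tilt(*(C+.0885*u),.0605,.288,th); B=(G[0]-.12*G[1].as_matrix()[:,2],G[1])
print(B[0],G[0],B[1].as_euler("xyz"))
emit(lin(T,B,9),[78]*9)
print("in"); emit(lin(B,G,14),[78]*14)
```

```text
[0.42070737 0.2434007  0.1423398 ] [0.50485522 0.26832832 0.0605    ] [ 3.14159265  0.82030475 -2.85359265]
[[-0.006,0.0,0.003,0.0,0.003,0.0,78],[-0.021,0.0,0.012,0.0,0.011,0.0,78],[-0.044,0.0,0.025,0.0,0.023,0.0,78],[-0.071,0.0,0.041,0.0,0.037,0.0,78],[-0.099,0.0,0.057,0.0,0.052,0.0,78],[-0.126,0.0,0.072,0.0,0.066,0.0,78],[-0.148,0.0,0.085,0.0,0.078,0.0,78],[-0.164,0.0,0.094,0.0,0.086,0.0,78],[-0.17,0.0,0.098,0.0,0.089,0.0,78]]
in
[[0.0,0.0,0.017,0.0,0.0,0.0,78],[0.0,0.0,0.066,0.0,0.0,0.0,78],[0.0,0.0,0.142,0.0,0.0,0.0,78],[0.0,0.0,0.238,0.0,0.0,0.0,78],[0.0,0.0,0.35,0.0,0.0,0.0,78],[0.0,0.0,0.472,0.0,0.0,0.0,78],[0.0,0.0,0.6,0.0,0.0,0.0,78],[0.0,0.0,0.728,0.0,0.0,0.0,78],[0.0,0.0,0.85,0.0,0.0,0.0,78],[0.0,0.0,0.962,0.0,0.0,0.0,78]]
[[0.0,0.0,0.096,0.0,0.0,0.0,78],[0.0,0.0,0.171,0.0,0.0,0.0,78],[0.0,0.0,0.22,0.0,0.0,0.0,78],[0.0,0.0,0.238,0.0,0.0,0.0,78]]
```

```bash
cat >> h.py <<'E'
def sync():
    o=robot.get_obs(); T=(np.array(o["tool_pos"]),R.from_euler("xyz",o["ee_rot"])); store(T); return T
E
python3 - <<'E'
from h import *
T=sync(); u=np.array([np.cos(3.43),np.sin(3.43)]); th=np.radians(47)
G=tilt(*(C+.0885*u),.0605,.288,th); B=(G[0]-.12*G[1].as_matrix()[:,2],G[1])
emit(lin(T,B,9),[78]*9)
E
```

```text
[[0.014,0.009,0.034,0.001,-0.001,0.003,78],[0.053,0.035,0.124,0.004,-0.002,0.01,78],[0.108,0.071,0.254,0.008,-0.004,0.021,78],[0.174,0.114,0.409,0.013,-0.006,0.033,78],[0.243,0.16,0.572,0.018,-0.009,0.047,78],[0.308,0.203,0.727,0.023,-0.011,0.059,78],[0.364,0.239,0.857,0.027,-0.013,0.07,78],[0.402,0.265,0.948,0.03,-0.015,0.077,78],[0.416,0.274,0.981,0.031,-0.015,0.08,78]]
```

Emit:
servo_tool(plan=[[0.014,0.009,0.034,0.001,-0.001,0.003,78],[0.053,0.035,0.124,0.004,-0.002,0.01,78],[0.108,0.071,0.254,0.008,-0.004,0.021,78],[0.174,0.114,0.409,0.013,-0.006,0.033,78],[0.243,0.16,0.572,0.018,-0.009,0.047,78],[0.308,0.203,0.727,0.023,-0.011,0.059,78],[0.364,0.239,0.857,0.027,-0.013,0.07,78],[0.402,0.265,0.948,0.03,-0.015,0.077,78],[0.416,0.274,0.981,0.031,-0.015,0.08,78],[0.416,0.274,0.981,0.031,-0.015,0.08,78]])

```text
time: 11.25
tool_pos: [0.4235, 0.241, 0.1444]
ee_rot: [-3.142, 0.822, -2.862]
wrist_force: [-0.0, 0.3, 0.2]
width: 0.078
finger_force: 0.0
```

Emit:
servo_tool(plan=[[0,0,0,0,0,0,78],[0,0,0,0,0,0,78],[0,0,0,0,0,0,78]])

```text
time: 11.5
tool_pos: [0.4234, 0.2419, 0.1465]
ee_rot: [3.14, 0.826, -2.862]
wrist_force: [-0.5, 0.9, -0.3]
width: 0.0779
finger_force: 0.0
```

Run:
```python
from h import *
o=robot.get_obs();print(o["time"],o["tool_pos"],o["ee_rot"],o["joint_positions"],load()[0])
for n,box in(("top",(215,150,315,250)),("scene",(325,240,425,340))):
  im=robot.snapshot(n)
  for u,a in pink(im,box):print(n,u,a)
T=sync(); u=np.array([np.cos(3.43),np.sin(3.43)]); th=np.radians(47)
G=tilt(*(C+.0885*u),.0605,.288,th)
print(G[0]);emit(lin(T,G,14),[78]*14)
```

```text
11.5 [0.42340506 0.24190075 0.14651705] [ 3.13997408  0.82638614 -2.86167101] [ 0.52307782 -0.54712347  2.24553417 -0.29330571  0.65234651 -1.16878175] [0.42069385 0.24340014 0.14236388]
top [282.7, 171.8] 61
top [262.4, 218.0] 74
scene [378.5, 320.4] 141
[0.50485522 0.26832832 0.0605    ]
[[0.001,0.0,0.018,0.0,0.0,0.0,78],[0.003,0.001,0.067,0.0,0.0,0.0,78],[0.005,0.003,0.143,0.0,0.0,0.0,78],[0.009,0.005,0.24,-0.001,0.001,-0.001,78],[0.013,0.007,0.353,-0.001,0.001,-0.001,78],[0.018,0.01,0.477,-0.001,0.001,-0.001,78],[0.023,0.012,0.606,-0.001,0.002,-0.002,78],[0.028,0.015,0.734,-0.002,0.002,-0.002,78],[0.032,0.018,0.858,-0.002,0.002,-0.002,78],[0.037,0.02,0.971,-0.002,0.003,-0.003,78]]
[[0.003,0.002,0.097,0.0,0.0,0.0,78],[0.005,0.003,0.173,0.0,0.0,0.0,78],[0.007,0.004,0.222,-0.001,0.0,0.0,78],[0.008,0.004,0.24,-0.001,0.0,0.0,78]]
```

Emit:
servo_tool(plan=[[0.001,0.0,0.018,0.0,0.0,0.0,78],[0.003,0.001,0.067,0.0,0.0,0.0,78],[0.005,0.003,0.143,0.0,0.0,0.0,78],[0.009,0.005,0.24,-0.001,0.001,-0.001,78],[0.013,0.007,0.353,-0.001,0.001,-0.001,78],[0.018,0.01,0.477,-0.001,0.001,-0.001,78],[0.023,0.012,0.606,-0.001,0.002,-0.002,78],[0.028,0.015,0.734,-0.002,0.002,-0.002,78],[0.032,0.018,0.858,-0.002,0.002,-0.002,78],[0.037,0.02,0.9,-0.002,0.003,-0.003,78],[0.037,0.02,0.9,-0.002,0.003,-0.003,78]])

```text
time: 12.52
tool_pos: [0.4829, 0.2614, 0.0789]
ee_rot: [-3.139, 0.816, -2.853]
wrist_force: [0.2, 1.3, 0.3]
width: 0.0782
finger_force: 0.0
```

Run:
```python
from h import *
o=robot.get_obs();print(o["time"],o["joint_positions"],o["wrist_force"])
robot.snapshot("top")
T=sync(); print(T[0],T[1].as_euler("xyz"));u=np.array([np.cos(3.43),np.sin(3.43)]); th=np.radians(47)
G=tilt(*(C+.0885*u),.0605,.288,th)
emit(lin(T,G,5),[78]*5)
```

```text
12.5167 [ 0.47730377 -0.26224475  2.21264944 -0.35667255  0.40783754 -1.11133473] [0.19933814 1.34171919 0.25026399]
[0.48288201 0.26157682 0.07976266] [-3.1397962   0.81707153 -2.85275915]
[[-0.002,0.0,0.031,0.0,0.0,0.0,78],[-0.006,0.001,0.105,0.0,-0.001,0.0,78],[-0.011,0.002,0.194,0.0,-0.001,0.0,78],[-0.015,0.002,0.268,-0.001,-0.002,0.0,78],[-0.017,0.003,0.299,-0.001,-0.002,0.0,78]]
```

Emit:
servo_tool(plan=[[-0.002,0.0,0.05,0.0,0.0,0.0,78],[-0.006,0.001,0.12,0.0,-0.001,0.0,78],[-0.011,0.002,0.2,0.0,-0.001,0.0,78],[-0.015,0.002,0.27,-0.001,-0.002,0.0,78],[-0.017,0.003,0.3,-0.001,-0.002,0.0,78],[-0.017,0.003,0.3,-0.001,-0.002,0.0,78]])

```text
time: 13.07
tool_pos: [0.5053, 0.2685, 0.061]
ee_rot: [3.141, 0.821, -2.853]
wrist_force: [-0.3, -0.7, -0.2]
width: 0.0781
finger_force: 0.0
```

Emit:
servo_tool(plan=[[0,0,0,0,0,0,66],[0,0,0,0,0,0,60],[0,0,0,0,0,0,56],[0,0,0,0,0,0,50],[0,0,0,0,0,0,45],[0,0,0,0,0,0,45],[0,0,0,0,0,0,45],[0,0,0,0,0,0,45]])

```text
time: 13.73
tool_pos: [0.5052, 0.2687, 0.062]
ee_rot: [3.141, 0.823, -2.853]
wrist_force: [-1.9, -1.5, 2.6]
width: 0.0547
finger_force: 29.6
```

Run:
```python
from h import *
T=sync(); print(T[0],T[1].as_euler("xyz"),robot.get_obs()["wrist_force"])
al=.288; back=np.array([-np.cos(al),-np.sin(al),0])
U=(T[0]+[0,0,.022],T[1]); V=(U[0]+back*.13+[0,0,.02],T[1])
emit(lin(T,U,5)+lin(U,V,11),[45]*16)
```

```text
[0.50518187 0.26865815 0.06204475] [ 3.14117377  0.82296418 -2.85298251] [-1.87964783 -1.54551001  2.61990758]
[[-0.017,0.0,-0.016,0.0,0.0,0.0,45],[-0.057,0.0,-0.053,0.0,0.0,0.0,45],[-0.105,0.0,-0.097,0.0,0.0,0.0,45],[-0.145,0.0,-0.134,0.0,0.0,0.0,45],[-0.161,0.0,-0.15,0.0,0.0,0.0,45],[-0.144,0.0,-0.175,0.0,0.0,0.0,45],[-0.097,0.0,-0.245,0.0,0.0,0.0,45],[-0.027,0.0,-0.348,0.0,0.0,0.0,45],[0.06,0.0,-0.477,0.0,0.0,0.0,45],[0.157,0.001,-0.62,0.0,0.0,0.0,45],[0.258,0.001,-0.768,0.0,0.0,0.0,45],[0.355,0.001,-0.911,0.0,0.0,0.0,45]]
[[0.087,0.0,-0.129,0.0,0.0,0.0,45],[0.157,0.0,-0.233,0.0,0.0,0.0,45],[0.204,0.0,-0.302,0.0,0.0,0.0,45],[0.221,0.0,-0.328,0.0,0.0,0.0,45]]
```

Emit:
servo_tool(plan=[[-0.017,0.0,-0.016,0.0,0.0,0.0,45],[-0.057,0.0,-0.053,0.0,0.0,0.0,45],[-0.105,0.0,-0.097,0.0,0.0,0.0,45],[-0.145,0.0,-0.134,0.0,0.0,0.0,45],[-0.161,0.0,-0.15,0.0,0.0,0.0,45],[-0.144,0.0,-0.175,0.0,0.0,0.0,45],[-0.097,0.0,-0.245,0.0,0.0,0.0,45],[-0.027,0.0,-0.348,0.0,0.0,0.0,45],[0.06,0.0,-0.477,0.0,0.0,0.0,45],[0.157,0.0,-0.62,0.0,0.0,0.0,45],[0.258,0.0,-0.768,0.0,0.0,0.0,45],[0.355,0.0,-0.911,0.0,0.0,0.0,45]])

```text
time: 14.73
tool_pos: [0.4163, 0.2419, 0.0967]
ee_rot: [-3.142, 0.821, -2.853]
wrist_force: [-0.1, 0.4, -1.3]
width: 0.0544
finger_force: 29.6
```

Emit:
servo_tool(plan=[[0,0,0,0,0,0,45],[0,0,0,0,0,0,45]])

```text
time: 14.9
tool_pos: [0.4173, 0.2427, 0.0977]
ee_rot: [3.141, 0.823, -2.853]
wrist_force: [0.2, 0.3, -0.9]
width: 0.0546
finger_force: 29.6
```

Run:
```python
from h import *
T=sync(); o=robot.get_obs(); print(o["time"],T[0],T[1].as_euler("xyz"),o["wrist_force"],o["width"],o["joint_positions"])
save("scene","s3");b=save("top","t3")
c=b[130:250,215:475,::-1]; cv2.imwrite("pics/t3c.png",cv2.resize(c,None,fx=3,fy=3,interpolation=cv2.INTER_CUBIC))
```

```text
14.9 [0.41728203 0.24268987 0.09767783] [ 3.14081621  0.82341434 -2.85254308] [ 0.20334069  0.33678581 -0.90721226] 0.0546085462420444 [ 0.52994874 -0.4952158   2.32033035 -0.34913059  0.53441391 -1.10175976]
```

View pics/t3c.png

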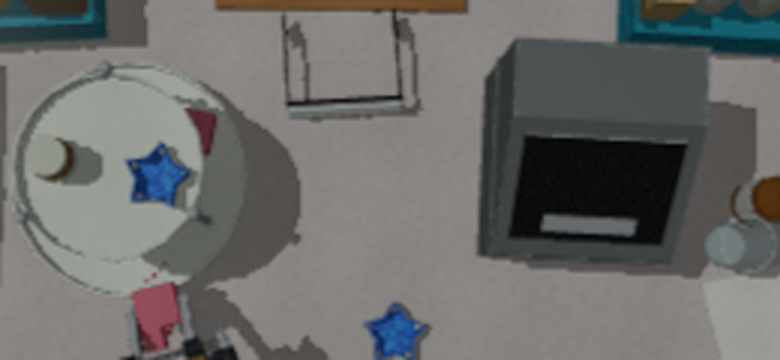

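```bash
cat >> h.py <<'E'
def binpose():
    px=np.array([(526,137),(688,142),(662,245),(512,236)])/3.+[215,130]-.33
    L=np.array([[.0125,.092,.261],[.0125,-.092,.261],[-.102,-.092,.165],[-.102,.092,.165]])
    def w(q,P): c,s=np.cos(q[2]),np.sin(q[2]); P=np.atleast_2d(P); return np.c_[q[0]+c*P[:,0]-s*P[:,1],q[1]+s*P[:,0]+c*P[:,1],P[:,2]]
    m=least_squares(lambda q:(proj(w(q,L),"top")-px).ravel(),[.6,-.28,0]); return m.x,m.fun,w
E
python3 - <<'E'
from h import *
q,f,w=binpose(); print(q,np.round(f,1)); k=kin()[0]
out=[]
for nm,n,(x0,y0,x1,y1) in(("s3","scene",(175,80,305,205)),("t3","top",(365,130,465,226))):
    im=cv2.imread(f"pics/{nm}.png")[y0:y1,x0:x1]; s=390/im.shape[1]; im=cv2.resize(im,None,fx=s,fy=s,interpolation=cv2.INTER_CUBIC)
    def d(P,col):
        u=((proj(w(q,P),n)+.5-[x0,y0])*s).astype(np.int32); cv2.polylines(im,[u],True,col,1,cv2.LINE_AA)
    d([[-.12,.11,.15],[-.12,-.11,.15],[.03,-.11,.276],[.03,.11,.276]],(0,255,0)); d([[.03,-.11,.276],[.03,.11,.276],[.12,.11,.276],[.12,-.11,.276]],(0,255,255))
    d([[-.12,.11,0],[-.12,-.11,0],[-.12,-.11,.15],[-.12,.11,.15]],(255,255,0)); d([[.0125,.092,.261],[.0125,-.092,.261],[-.102,-.092,.165],[-.102,.092,.165]],(0,0,255))
    out.append(im)
h=max(o.shape[0] for o in out); out=[cv2.copyMakeBorder(o,0,h-o.shape[0],0,0,cv2.BORDER_CONSTANT) for o in out]
cv2.imwrite("pics/bin.png",np.hstack(out))
# tool positions: depth D below slope at distance d from hinge, tilt th
for th in(30,35,40):
  for D,d in((-.08,.1),(0,.1),(.065,.1)):
    hx,hz=.0125,.261; u=np.array([.766,.643]); nrm=np.array([.643,-.766])
    p=np.array([hx,hz])-u*d+nrm*D; P=w(q,[p[0],0,p[1]])[0]
    print(th,D,P.round(3),ik(np.sqrt(P[0]**2+P[1]**2-.056**2),P[2],np.radians(th),k))
E
```

```text
[ 0.61364265 -0.28415729 -0.02778181] [ 0.1 -0.8  0.1 -0.2  0.3  0.1 -0.5  0.9]
30 -0.08 [ 0.498 -0.281  0.258] [-0.238  1.692  1.163  0.   ]
30 0 [ 0.55  -0.282  0.197] [-0.109  1.704  1.022  0.   ]
30 0.065 [ 0.591 -0.284  0.147] [0.009 1.693 0.916 0.   ]
35 -0.08 [ 0.498 -0.281  0.258] [-0.292  1.765  1.058  0.   ]
35 0 [ 0.55  -0.282  0.197] [-0.157  1.778  0.909  0.   ]
35 0.065 [ 0.591 -0.284  0.147] [-0.033  1.767  0.797  0.   ]
40 -0.08 [ 0.498 -0.281  0.258] [-0.344  1.837  0.95   0.   ]
40 0 [ 0.55  -0.282  0.197] [-0.201  1.851  0.793  0.   ]
40 0.065 [ 0.591 -0.284  0.147] [-0.07   1.839  0.674  0.   ]
```

View pics/bin.png

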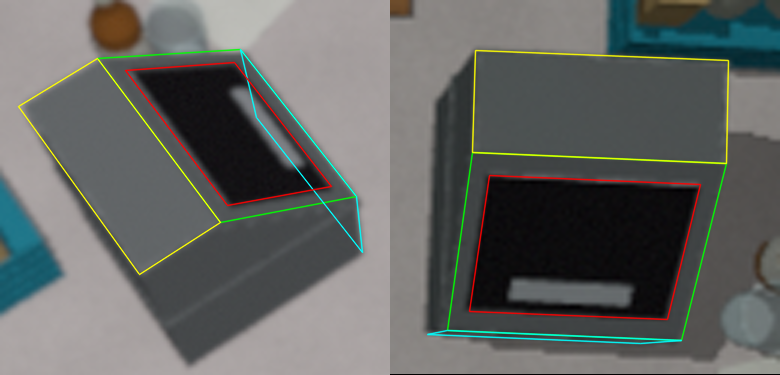

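```bash
cat >> h.py <<'E'
K_=kin()[0]
def fk(q):
    k=K_; s=q[1]+q[2]; Rz=R.from_euler("z",q[0])
    RR=Rz*R.from_euler("y",s)*R.from_euler("z",q[3])*R.from_euler("y",q[4])*R.from_euler("z",q[5]+np.pi/2)
    w=np.array([k[0]+k[2]*np.sin(q[1])+k[3]*np.sin(s)+k[4]*np.cos(s),.056,k[1]+k[2]*np.cos(q[1])+k[3]*np.cos(s)-k[4]*np.sin(s)])
    return Rz.apply(w)+RR.as_matrix()[:,2]*k[5],RR
def fullik(T,q0):
    f=lambda q:np.r_[fk(q)[0]-T[0],(fk(q)[1].inv()*T[1]).as_rotvec()*.3]
    m=least_squares(f,q0); return m.x,m.cost
def binpt(d,D,th,al=-.028):
    q,_,w=binpose(); p=np.array([.0125,.261])-np.array([.766,.643])*d+np.array([.643,-.766])*D
    P=w(q,[p[0],0,p[1]])[0]; T=tilt(*P,al,th); return (T[0]+.002*T[1].as_matrix()[:,2],T[1])
E
python3 - <<'E'
from h import *
o=robot.get_obs(); q0=np.array(o["joint_positions"]); T=sync(); F=fk(q0); print("fk err",F[0]-T[0],(F[1].inv()*T[1]).as_rotvec())
r=np.radians
A=tilt(.41,.225,.26,.288,r(47)); M=tilt(.47,-.03,.31,.12,r(43)); H=binpt(.09,-.09,r(40)); I=binpt(.09,.062,r(40))
print(H[0],I[0])
S=lin(T,A,8)+lin(A,M,14)+lin(M,H,14)
q=q0
for i,P in enumerate(S+lin(H,I,6)):
    q,c=fullik(P,q)
    if i%5==0 or i>=35: print(i,np.round(q,2),round(c**.5,4))
emit(S,[45]*len(S))
E
```

```text
fk err [ 0.00017235 -0.00061484 -0.0007623 ] [-8.18789481e-16 -2.84494650e-16 -2.08166817e-16]
[ 0.50066183 -0.28101796  0.27053791] [ 0.59836012 -0.28373289  0.15410591]
0 [ 0.53 -0.51  2.31 -0.34  0.56 -1.12] 0.0
5 [ 0.49 -0.66  2.12 -0.19  0.88 -1.31] 0.0
10 [ 0.37 -0.71  2.08 -0.09  0.96 -1.45] 0.0
15 [-0.14 -0.72  2.02  0.25  1.11 -1.92] 0.0
20 [-0.45 -0.63  1.93  0.4   1.21 -2.16] 0.0
25 [-0.59 -0.57  1.91  0.47  1.23 -2.28] 0.0
30 [-0.82 -0.38  1.82  0.54  1.23 -2.47] 0.0
35 [-0.91 -0.25  1.75  0.56  1.22 -2.53] 0.0
36 [-0.89 -0.24  1.75  0.55  1.19 -2.53] 0.0
37 [-0.86 -0.2   1.76  0.55  1.13 -2.53] 0.0
38 [-0.82 -0.14  1.77  0.55  1.05 -2.53] 0.0
39 [-0.78 -0.08  1.77  0.56  0.98 -2.53] 0.0
40 [-0.75 -0.03  1.76  0.56  0.93 -2.53] 0.0
41 [-0.74 -0.    1.76  0.57  0.9  -2.53] 0.0
[[-0.047,-0.006,-0.051,0.0,0.0,0.0,45],[-0.172,-0.023,-0.187,0.0,0.0,0.0,45],[-0.348,-0.046,-0.379,0.0,0.001,0.0,45],[-0.55,-0.073,-0.599,0.0,0.001,0.0,45],[-0.752,-0.1,-0.819,0.0,0.001,0.0,45]]
[[-0.176,-0.024,-0.192,0.001,0.0,0.0,45],[-0.3,-0.04,-0.328,0.001,0.001,0.0,45],[-0.348,-0.047,-0.379,0.00
[... 523 characters left out ...]
026,0.015,0.026,45],[-0.166,-0.991,-0.105,0.029,0.016,0.029,45]]
[[-0.008,-0.038,-0.003,0.001,0.001,0.001,45],[-0.004,-0.075,0.002,0.002,0.002,0.002,45],[0.007,-0.178,0.013,0.005,0.003,0.005,45],[0.024,-0.337,0.031,0.009,0.005,0.009,45],[0.046,-0.54,0.054,0.014,0.008,0.015,45],[0.071,-0.776,0.081,0.019,0.011,0.021,45]]
[[0.018,-0.257,0.037,0.007,0.003,0.008,45],[0.038,-0.526,0.076,0.013,0.007,0.015,45],[0.057,-0.795,0.115,0.02,0.01,0.023,45]]
[[0.008,-0.257,0.045,0.006,0.004,0.007,45],[0.016,-0.492,0.087,0.012,0.007,0.013,45],[0.023,-0.694,0.123,0.017,0.009,0.019,45],[0.028,-0.852,0.151,0.021,0.011,0.023,45],[0.031,-0.955,0.169,0.024,0.013,0.026,45],[0.033,-0.991,0.175,0.025,0.013,0.027,45]]
```

Run:
```python
from h import *
o=robot.get_obs(); q=np.array(o["joint_positions"]); T=sync()
r=np.radians
A=tilt(.42,.225,.26,.288,r(47)); M=tilt(.48,-.03,.31,.09,r(43)); H=binpt(.09,-.09,r(40),-.12); I=binpt(.09,.06,r(40),-.12)
S=lin(T,A,8)+lin(A,M,14)+lin(M,H,14)
for i,P in enumerate(S+lin(H,I,6)):
    q,c=fullik(P,q)
    if i in(12,35,41): print(i,np.round(q,2),round(c**.5,4))
emit(S,[45]*len(S))
```

```text
12 [ 0.19 -0.7   2.05  0.04  0.99 -1.62] 0.0
35 [-0.87 -0.28  1.77  0.5   1.16 -2.41] 0.0
41 [-0.71 -0.03  1.78  0.5   0.85 -2.4 ] 0.0
[[-0.05,-0.008,-0.048,0.0,0.0,0.0,45],[-0.182,-0.027,-0.176,0.0,0.0,0.0,45],[-0.369,-0.055,-0.357,0.0,0.001,0.0,45],[-0.583,-0.088,-0.564,0.0,0.001,0.0,45],[-0.797,-0.12,-0.771,0.0,0.001,0.0,45],[-0.983,-0.148,-0.951,0.001,0.001,0.0,45]]
[[-0.132,-0.02,-0.128,0.0,0.001,0.0,45],[-0.182,-0.027,-0.177,0.0,0.001,0.0,45],[-0.186,-0.065,-0.183,0.001,0.001,0.001,45],[-0.197,-0.172,-0.201,0.005,0.003,0.005,45],[-0.213,-0.336,-0.229,0.01,0.006,0.011,45],[-0.234,-0.546,-0.265,0.017,0.01,0.018,45],[-0.259,-0.79,-0.307,0.026,0.014,0.026,45]]
[[-0.037,-0.267,-0.036,0.009,0.004,0.009,45],[-0.076,-0.546,-0.073,0.018,0.009,0.019,45],[-0.114,-0.825,-0.11,0.028,0.014,0.028,45]]
[[-0.048,-0.266,-0.024,0.009,0.004,0.009,45],[-0.092,-0.51,-0.047,0.017,0.008,0.018,45],[-0.13,-0.72,-0.066,0.024,0.012,0.025,45],[-0.159,-0.884,-0.082,0.03,0.015,0.03,45],[-0.178,-0.99,-0.091,0.033,0.016,0.034,45]]
[[-0.009,-0.038,-0.002,0.002,0.001,0.001,45],[-0.005,-0.075,0.002,0.003,0.002,0.003,45],[0.007,-0.178,0.013,0.007,0.003,0.007,45],[0.025,-0.336,0.029,0.012,0.005,0.013,45],[0.048,-0.538,0.051,0.019,0.008,0.021,45],[0.075,-0.773,0.076,0.028,0.011,0.03,45]]
[[0.017,-0.257,0.039,0.009,0.003,0.011,45],[0.035,-0.524,0.079,0.018,0.007,0.021,45],[0.052,-0.792,0.12,0.027,0.01,0.032,45]]
[[0.003,-0.256,0.05,0.01,0.004,0.01,45],[0.006,-0.489,0.096,0.018,0.007,0.02,45],[0.009,-0.69,0.135,0.025,0.009,0.028,45],[0.011,-0.847,0.166,0.03,0.011,0.034,45],[0.012,-0.949,0.186,0.034,0.013,0.038,45],[0.013,-0.985,0.193,0.035,0.013,0.039,45]]
```

Emit:
servo_tool(plan=[[-0.05,-0.008,-0.048,0,0,0,45],[-0.182,-0.027,-0.176,0,0,0,45],[-0.369,-0.055,-0.357,0,0.001,0,45],[-0.583,-0.088,-0.564,0,0.001,0,45],[-0.797,-0.12,-0.771,0,0.001,0,45],[-0.983,-0.148,-0.951,0.001,0.001,0,45]])

```text
time: 15.5
tool_pos: [0.4202, 0.2276, 0.2374]
ee_rot: [-3.141, 0.823, -2.853]
wrist_force: [0.4, -0.2, -1.5]
width: 0.0547
finger_force: 29.6
```

Emit:
servo_tool(plan=[[-0.132,-0.02,-0.128,0,0.001,0,45],[-0.182,-0.027,-0.177,0,0.001,0,45],[-0.186,-0.065,-0.183,0.001,0.001,0.001,45],[-0.197,-0.172,-0.201,0.005,0.003,0.005,45],[-0.213,-0.336,-0.229,0.01,0.006,0.011,45],[-0.234,-0.546,-0.265,0.017,0.01,0.018,45],[-0.259,-0.79,-0.307,0.026,0.014,0.026,45]])

```text
time: 16.08
tool_pos: [0.4366, 0.1503, 0.271]
ee_rot: [3.141, 0.793, -2.911]
wrist_force: [0.6, 0.5, -1.4]
width: 0.0543
finger_force: 29.6
```

Emit:
servo_tool(plan=[[-0.037,-0.267,-0.036,0.009,0.004,0.009,45],[-0.076,-0.546,-0.073,0.018,0.009,0.019,45],[-0.114,-0.825,-0.11,0.028,0.014,0.028,45]])

```text
time: 16.33
tool_pos: [0.4558, 0.0689, 0.2876]
ee_rot: [3.139, 0.773, -2.976]
wrist_force: [-0.1, 0.1, -1.3]
width: 0.054
finger_force: 29.6
```

Emit:
servo_tool(plan=[[-0.048,-0.266,-0.024,0.009,0.004,0.009,45],[-0.092,-0.51,-0.047,0.017,0.008,0.018,45],[-0.13,-0.72,-0.066,0.024,0.012,0.025,45],[-0.159,-0.884,-0.082,0.03,0.015,0.03,45],[-0.178,-0.99,-0.091,0.033,0.016,0.034,45]])

```text
time: 16.75
tool_pos: [0.4789, -0.0287, 0.3066]
ee_rot: [3.14, 0.748, -3.053]
wrist_force: [-0.1, 0.6, -1.7]
width: 0.0541
finger_force: 29.6
```

Emit:
servo_tool(plan=[[-0.009,-0.038,-0.002,0.002,0.001,0.001,45],[-0.005,-0.075,0.002,0.003,0.002,0.003,45],[0.007,-0.178,0.013,0.007,0.003,0.007,45],[0.025,-0.336,0.029,0.012,0.005,0.013,45],[0.048,-0.538,0.051,0.019,0.008,0.021,45],[0.075,-0.773,0.076,0.028,0.011,0.03,45]])

```text
time: 17.25
tool_pos: [0.4856, -0.1027, 0.2972]
ee_rot: [3.141, 0.733, -3.111]
wrist_force: [0.2, 0.2, -1.3]
width: 0.054
finger_force: 29.6
```

Emit:
servo_tool(plan=[[0.017,-0.257,0.039,0.009,0.003,0.011,45],[0.035,-0.524,0.079,0.018,0.007,0.021,45],[0.052,-0.792,0.12,0.027,0.01,0.032,45]])

```text
time: 17.5
tool_pos: [0.4921, -0.1826, 0.2845]
ee_rot: [3.139, 0.717, 3.103]
wrist_force: [0.2, 0.3, -1.9]
width: 0.0543
finger_force: 29.6
```

Emit:
servo_tool(plan=[[0.003,-0.256,0.05,0.01,0.004,0.01,45],[0.006,-0.489,0.096,0.018,0.007,0.02,45],[0.009,-0.69,0.135,0.025,0.009,0.028,45],[0.011,-0.847,0.166,0.03,0.011,0.034,45],[0.012,-0.949,0.186,0.034,0.013,0.038,45],[0.013,-0.985,0.193,0.035,0.013,0.039,45],[0.013,-0.985,0.193,0.035,0.013,0.039,45],[0.013,-0.985,0.193,0.035,0.013,0.039,45]])

```text
time: 18.17
tool_pos: [0.5004, -0.2803, 0.2702]
ee_rot: [3.141, 0.698, 3.023]
wrist_force: [0.9, 0.1, -1.2]
width: 0.0539
finger_force: 29.6
```

Run:
```python
from h import *
o=robot.get_obs(); T=sync(); H=binpt(.09,-.09,np.radians(40),-.12); I=binpt(.09,.06,np.radians(40),-.12)
print(o["time"],T[0],H[0],(T[1].inv()*H[1]).as_rotvec(),o["wrist_force"],o["width"],o["joint_positions"])
emit(lin(T,I,20),[45]*20)
```

```text
18.1667 [ 0.50044574 -0.28032039  0.27017103] [ 0.50065309 -0.28113586  0.27053791] [ 0.00143864 -0.00039991  0.0012953 ] [ 0.9498757   0.1216118  -1.16940205] 0.05390399056579784 [-0.87345955 -0.28519892  1.77044731  0.50161297  1.15883446 -2.41192283]
[[0.0,0.001,0.011,0.0,0.0,0.0,45],[0.0,0.002,0.042,0.0,0.0,0.0,45],[0.0,0.005,0.091,0.0,0.0,0.0,45],[0.0,0.008,0.156,0.0,0.0,0.0,45],[0.0,0.012,0.234,0.0,0.0,0.0,45],[-0.001,0.017,0.323,0.0,0.0,0.0,45],[-0.001,0.022,0.422,0.0,0.0,0.0,45],[-0.001,0.028,0.527,0.0,0.0,0.0,45],[-0.001,0.034,0.637,0.0,0.0,0.0,45],[-0.001,0.039,0.748,0.0,0.0,0.0,45],[-0.001,0.045,0.86,0.001,0.0,0.0,45],[-0.002,0.051,0.97,0.001,0.0,0.001,45]]
[[0.0,0.006,0.105,0.0,0.0,0.0,45],[0.0,0.011,0.203,0.0,0.0,0.0,45],[0.0,0.016,0.293,0.0,0.0,0.0,45],[0.0,0.02,0.371,0.0,0.0,0.0,45],[0.0,0.024,0.436,0.0,0.0,0.0,45],[0.0,0.026,0.485,0.0,0.0,0.0,45],[0.0,0.028,0.516,0.0,0.0,0.0,45],[0.0,0.029,0.527,0.0,0.0,0.0,45]]
```

Emit:
servo_tool(plan=[[0,0.001,0.011,0,0,0,45],[0,0.002,0.042,0,0,0,45],[0,0.005,0.091,0,0,0,45],[0,0.008,0.156,0,0,0,45],[0,0.012,0.234,0,0,0,45],[0,0.017,0.323,0,0,0,45],[0,0.022,0.422,0,0,0,45],[0,0.028,0.527,0,0,0,45],[0,0.034,0.637,0,0,0,45],[0,0.039,0.748,0,0,0,45],[0,0.045,0.86,0,0,0,45],[0,0.05,0.97,0,0,0,45]])

```text
time: 19.17
tool_pos: [0.5637, -0.2839, 0.1956]
ee_rot: [-3.14, 0.698, 3.023]
wrist_force: [-2.4, -0.2, 1.7]
width: 0.054
finger_force: 29.6
```

Run:
```python
from h import *
o=robot.get_obs(); T=sync(); I=binpt(.09,.06,np.radians(40),-.12)
print(o["time"],T[0],I[0],o["wrist_force"],o["wrist_torque"],o["width"])
emit(lin(T,I,8),[45]*8)
```

```text
19.1667 [ 0.56366493 -0.28393799  0.1956246 ] [ 0.59706587 -0.28381507  0.15563791] [-2.43294161 -0.23708462  1.71887142] [ 0.04049468  0.47942319 -0.05805172] 0.0540122803852979
[[0.0,0.002,0.022,0.0,0.0,0.0,45],[0.001,0.006,0.081,0.0,0.0,0.0,45],[0.001,0.013,0.164,0.0,0.0,0.0,45],[0.002,0.021,0.26,0.0,0.0,0.0,45],[0.002,0.028,0.355,0.0,0.0,0.001,45],[0.003,0.035,0.438,0.0,0.0,0.001,45],[0.003,0.04,0.497,0.0,0.0,0.001,45],[0.003,0.041,0.519,0.0,0.0,0.001,45]]
```

Push force is about 3 N, as expected for the spring. I'll push the rest of the way in.

Emit:
servo_tool(plan=[[0,0.004,0.07,0,0,0,45],[0,0.01,0.16,0,0,0,45],[0,0.018,0.26,0,0,0,45],[0,0.025,0.35,0,0,0,45],[0,0.03,0.43,0,0,0,45],[0,0.035,0.49,0,0,0,45],[0,0.035,0.52,0,0,0,45],[0,0.035,0.52,0,0,0,45],[0,0.035,0.52,0,0,0,45]])

```text
time: 19.92
tool_pos: [0.5957, -0.2837, 0.1546]
ee_rot: [3.141, 0.695, 3.023]
wrist_force: [-4.7, 0.4, -1.3]
width: 0.0538
finger_force: 29.6
```

Run:
```python
from h import *
o=robot.get_obs(); I=binpt(.09,.06,np.radians(40),-.12)
print(o["time"],o["tool_pos"],I[0],o["wrist_force"],o["wrist_torque"],o["width"],o["finger_force"])
a=save("scene","s4");b=save("top","t4")
c=np.hstack([cv2.resize(a[60:220,170:330,::-1],(400,400),interpolation=cv2.INTER_CUBIC),cv2.resize(b[130:230,365:465,::-1],(400,400),interpolation=cv2.INTER_CUBIC)])
cv2.imwrite("pics/v4.png",c)
for n,im,box in(("scene",a,(170,60,330,220)),("top",b,(365,130,465,230))): print(n,pink(im,box))
```

```text
19.9167 [ 0.5957118  -0.28366135  0.15462176] [ 0.59706587 -0.28381507  0.15563791] [-4.73376351  0.38693684 -1.34270527] [0.16596247 1.18913051 0.03446014] 0.053807794387230205 29.60592895746231
scene [([213.1, 88.3], 125), ([247.6, 134.0], 181)]
top [([410.9, 185.9], 221)]
```

Emit:
servo_tool(plan=[[0,0,0,0,0,0,60],[0,0,0,0,0,0,75],[0,0,0,0,0,0,90],[0,0,0,0,0,0,94],[0,0,0,0,0,0,94],[0,0,0,0,0,0,94],[0,0,0,0,0,0,94],[0,0,0,0,0,0,94]])

```text
time: 20.68
tool_pos: [0.5967, -0.2845, 0.157]
ee_rot: [-3.14, 0.699, 3.023]
wrist_force: [-4.0, -2.9, 1.5]
width: 0.0939
finger_force: 1.8
```

Run:
```python
from h import *
o=robot.get_obs(); print(o["time"],o["tool_pos"],o["wrist_force"],o["width"])
a=save("scene","s5");b=save("top","t5")
for n,im,box in(("scene",a,(225,110,330,220)),("top",b,(365,130,465,230))): print(n,pink(im,box))
```

```text
20.6833 [ 0.5967473  -0.28452469  0.15701248] [-3.97872787 -2.91668572  1.47562912] 0.09394749239350964
scene []
top []
```

Emit:
servo_tool(plan=[[0,0,-0.05,0,0,0,94],[0,0,-0.15,0,0,0,94],[0,0,-0.27,0,0,0,94],[0,0,-0.4,0,0,0,94],[0,0,-0.53,0,0,0,94],[0,0,-0.65,0,0,0,94],[0,0,-0.75,0,0,0,94],[0,0,-0.83,0,0,0,94],[0,0,-0.9,0,0,0,94],[0,0,-0.95,0,0,0,94],[0,0,-1,0,0,0,94]])

```text
time: 21.7
tool_pos: [0.5327, -0.2765, 0.2337]
ee_rot: [-3.141, 0.699, 3.023]
wrist_force: [-0.1, -0.2, 0.2]
width: 0.0941
finger_force: 0.0
```

Emit:
servo_tool(plan=[[0,0,-0.15,0,0,0,94],[0,0,-0.4,0,0,0,94],[-0.1,0,-0.7,0,0,0,94],[-0.2,0,-0.9,0,0,0,94],[-0.3,0.3,-1,0,0,0,94],[-0.3,0.7,-1,0,0,0,94],[-0.3,1,-1,0,0,0,94],[-0.3,1,-1,0,0,0,94]])

```text
time: 22.37
tool_pos: [0.5041, -0.1673, 0.3303]
ee_rot: [3.141, 0.701, 3.028]
wrist_force: [-0.9, 0.3, 0.2]
width: 0.0941
finger_force: 0.0
```

Run:
```python
from h import *
o=robot.get_obs(); print(o["time"],o["tool_pos"],o["wrist_force"],o["joint_positions"])
a=save("scene","s6");b=save("top","t6")
for n,im,box in(("scene",a,(225,110,330,220)),("top",b,(365,130,465,230)),("top",b,(215,150,315,250)),("scene",a,(295,240,425,345))): print(n,pink(im,box))
c=np.hstack([cv2.resize(a[60:360,170:440,::-1],(400,444)),cv2.resize(b[120:250,200:317,::-1],(400,444),interpolation=cv2.INTER_CUBIC)])
c=np.hstack([cv2.resize(a[60:350,170:440,::-1],(380,408),interpolation=cv2.INTER_CUBIC),cv2.resize(b[120:260,340:480,::-1],(408,408),interpolation=cv2.INTER_CUBIC)])
cv2.imwrite("pics/v6.png",c)
```

```text
22.3667 [ 0.50409019 -0.16727293  0.33033068] [-0.8746148   0.25324285  0.18810563] [-0.63431946 -0.43795136  1.7586808   0.351129    1.21090261 -2.11271886]
scene []
top []
top [([282.7, 171.9], 62)]
scene [([322.2, 275.2], 64), ([378.6, 320.4], 143)]
```

View pics/v6.png

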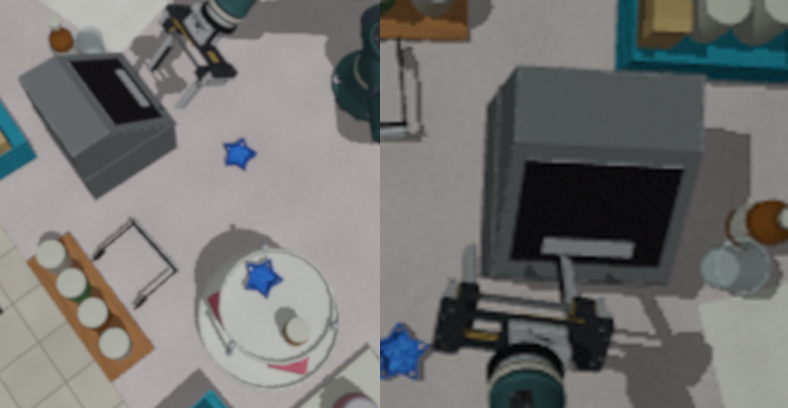

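The flap is shut at crop (585,215), no pink shows outside the bin, and both sound bars are still on the rack. The pot and star stand on the upper tier, and the arm touches nothing, so I'm handing the job in.

```bash
python3 -c "
from bench import robot
print(robot.close_job())"
```

```text
the job is handed in; nothing more can be done
None
```

The broken bar was dropped through the flap into the bin and the flap closed behind it; the two sound bars, pot and star stayed on the rack, and the job was handed in at about 22 s.

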